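# Shake salvaged relays over a wash tray and lock it

### The arm

A 7-joint arm with a two-finger parallel gripper is mounted at the origin on the work surface. World frame = base frame: x ahead of the robot, y to its left, z up, the work surface at z = 0. Lengths are in m, angles in degrees, forces in N, time in s.
With the tool pointing down it reaches from about 0.425 to 0.875 m from the base axis. Payload 4.7 kg.
Tool frame: the origin (TCP) lies on the centre line of the jaws, within the pads' length; the fingertips stand 19 mm ahead of it and the grasp point (between the pads) is the TCP; z points along the fingers, y is the line along which they close (so a half turn about z gives the same grasp; the last joint's range is limited). The gripper opens to 87 mm and grips with 3 to 60 N. Pads are 19 mm wide; open, the fingers measure 117 mm over their backs; the gripper's body (75 mm by 190 mm) begins 51 mm behind the grasp point.
Start: joints at [-70.468, 18.392, -4.016, 83.108, 1.295, 78.541, -3.26], TCP at [0.209, 0.616, 0.242] pointing down, gripper open.
Joint ranges: [-163.93, 163.93], [-17.29, 119.83], [-79.2, 71.16], [3.27, 140.29], [-89.18, 269.18], [5.43, 117.66], [-154.24, 154.24]. Speed limits (degrees/s): [147.25, 147.25, 180, 180, 180, 180, 180].

### API

Orientations are given as [roll, pitch, yaw] about the fixed x, y, z axes, in that order (R = Rz(yaw) Ry(pitch) Rx(roll)).
In Python, from cell import env, imaging gives the robot as it stands.
- The arm moves only by the shell command python3 -m crank 'ROWS' [OPENING] [FORCE]. ROWS is JSON, a list of rows, each an object of numbers: "x", "y", "z": the shift along the tool's x, y, z in m; "turn": the turn about the tool's z in rad. In form: [{"x": .., "y": .., "z": .., "turn": ..}, ...]. A call has 1 to 12 rows; each row is the pose to reach, as a shift and turn from the pose commanded when the call began, along the tool's axes at that moment; what a row does not reach only later rows make up. A row lasts 1/8 s, in which the tool goes at most 62.5 mm and 10.7 degrees, less where a joint would pass 70% of its speed; a pose out of reach is approached as far as the arm can. A call with a gripper value outside its range is refused whole. OPENING is the finger opening in m, from 0 to 0.087, set as the call begins (- or left out, the last holds). The fingers move at their own pace and stop on an object; FORCE is the grip in N (left out, the last holds). Time passes only in rows, so rows that repeat a pose let the fingers close. It gives the time, the measured TCP pose, the force, the opening and the grip force at its end, in the units of the state.
- env.get_obs(): the state, without advancing time (a new reading comes with each control period).
- imaging.read_camera(name): name is "side" or "top" or "wrist"; returns the picture (384x512x3 uint8, red, green, blue); there is no depth.
- imaging.get_calibration(name): a dict with "camera_matrix" (3x3 intrinsics, pixels), "position" and "attitude" of the camera in the world. Camera axes: x right, y up, looking along -z (the intrinsics and any distortion apply to the point x, -y, -z); pixel columns grow to the right and rows downward; lengths in m; the calibration is good to about 2 mm. A picture is of the moment at which its call begins: read the wrist's pose just before it. get_calibration takes no time and is no camera call; for the wrist camera it gives the pose at the moment of the call.
- env.sign_off(): hands the job in; it is judged then, once.
The state is a dict: "time_s": time; "qpos": joint angles; "joint_velocities": joint speeds; "effort": joint torques, N m; "tool_pos": TCP position; "tool_rot": TCP orientation; "force": force on the tool from outside, world axes, zero at the start; "wrist_torque": the same for the moment, N m; "grip_width": finger opening in m; "grasp_force": force on a finger pad.
Only numpy, scipy, OpenCV 4.12 (cv2) and the standard library are available. Lean on these libraries where they do the work, as an engineer would, in place of code of your own. Each camera call takes 0.05 s, during which the arm holds its last target. There are 200 camera calls.

### The job

Take the aluminium scoop by its fin and shake its eight relays out evenly over the steel wash tray, so that all eight lie in the tray and each of the three bays gets at least two; do not touch the relays with the fingers. Then swing the tray's hold-down bar over until it rests fully down in its catch. Leave the scoop back in its sloped rest, mouth end up as you found it, and do not disturb the other things on the bench.

Things in the scene. Friction and masses are not known exactly. Their poses are not given: they have to be found in the camera images.
- scoop: the shaker: open-topped aluminium scoop, 250 g, slippery inside; trough 125 mm long (x), 64 mm wide (y), 37 mm high. Origin: centre of the underside; x points to the mouth, z up out of the trough. The 2.5 mm side walls close in over the front 43 mm to the open mouth; the other end is walled. Relays in it slide by themselves at 17 to 23 degrees, less when shaken
- mouth (a point): middle of the scoop's mouth, on its floor: 62.5 mm ahead of the scoop's origin, 3 mm above its underside. The mouth is about 38 mm wide and has no sill; axes as the scoop's
- fin (a point): middle of the scoop's handle, 72 mm above the scoop's origin; axes as the scoop's: a black rubbery upright fin, 40 mm along x, 12 mm thick along y, from 49 to 95 mm above the underside, standing on an 18 mm wide bridge across the trough
- rest: grey sloped rest fixed to the bench, 140 by 90 mm, up to 85 mm tall. Origin: centre of its footprint on the bench. Its seat slopes up by 0.48 rad (27.5 degrees) towards its +x, so the parked scoop has its x axis over the rest's +x axis, pitched mouth end up. 12 mm side guides (4 mm clear of the scoop each side) and a 16 mm stop at the low end, 3.5 mm behind the parked scoop
- rest_seat (a point): middle of the rest's sloping seat, 45 mm above the bench, where the parked scoop's origin lies; axes as the rest's (not sloped)
- tray: steel wash tray in a grey cradle plate (140 mm along x, 290 mm along y), fixed to the bench. Origin: on the bench under the tray's middle; long side along y. The tray is 112 by 226 mm outside, walls 3 mm thick with tops 38 mm above the bench, floor at 12 mm; two dividers across it at y = -37 and +37 mm, 28 mm above the bench at their tops, make three equal bays, each 106 mm (x) by 72 mm (y) inside
- bay0 (a point): centre of the floor of the tray's first (y = -74 mm, farthest from the hold-down bar) bay, 12 mm above the bench; axes as the tray's
- bay1 (a point): centre of the floor of the tray's middle bay, 12 mm above the bench; axes as the tray's
- bay2 (a point): centre of the floor of the tray's last (y = +74 mm, next to the hold-down bar) bay, 12 mm above the bench; axes as the tray's
- bar (a joint): angle of the hold-down bar across the tray's +y end: 0 = level in its catch (closed), 1.57 = upright, up to 2.0 leaning back to the tray's +x. The stiff pivot stays where it is left; pushing it with closed fingers takes 1 to 2 N. At angle q the bar points along (-cos q, 0, sin q) in the tray's axes
- bar_pivot (a point): pivot of the bar, 47 mm above the bench at x = +50, y = +140 mm of the tray; it turns about the tray's y. The bar is aluminium, 14 mm wide (y), 6 mm thick, 118 mm long with a 12 mm black block on its end. Its catch is an upright fork at x = -50 mm of the tray, with prongs to 56 mm above the bench (6 mm above the closed bar)
- relay1: a salvaged relay: dark blue block 19 by 15 by 15 mm, 12 g, origin at its centre; all eight are alike and start in the scoop, which is parked in the rest
- relay2: a salvaged relay: dark blue block 19 by 15 by 15 mm, 12 g, origin at its centre; all eight are alike and start in the scoop, which is parked in the rest
- relay3: a salvaged relay: dark blue block 19 by 15 by 15 mm, 12 g, origin at its centre; all eight are alike and start in the scoop, which is parked in the rest
- relay4: a salvaged relay: dark blue block 19 by 15 by 15 mm, 12 g, origin at its centre; all eight are alike and start in the scoop, which is parked in the rest
- relay5: a salvaged relay: dark blue block 19 by 15 by 15 mm, 12 g, origin at its centre; all eight are alike and start in the scoop, which is parked in the rest
- relay6: a salvaged relay: dark blue block 19 by 15 by 15 mm, 12 g, origin at its centre; all eight are alike and start in the scoop, which is parked in the rest
- relay7: a salvaged relay: dark blue block 19 by 15 by 15 mm, 12 g, origin at its centre; all eight are alike and start in the scoop, which is parked in the rest
- relay8: a salvaged relay: dark blue block 19 by 15 by 15 mm, 12 g, origin at its centre; all eight are alike and start in the scoop, which is parked in the rest
- flux_jar: bystander: amber jar, 36 mm across, 40 mm tall, near the low end of the rest; origin at the centre of its underside
- solder_reel: bystander: metal reel of solder standing on end, 50 mm across, 40 mm tall, beyond the high end of the rest; origin at the centre of its underside
- pcb: bystander: small green circuit board 65 by 95 mm, 22 mm tall with its parts, on the tray's -x side; origin at the centre of its underside
- capacitor: bystander: aluminium can 38 mm across, 75 mm tall, on the tray's +x side; origin at the centre of its underside
- driver: bystander: black-handled screwdriver 120 mm long lying along its x on the bench, 26 mm thick; origin at the middle of its underside
There are look-alikes about, which are no part of the job. What is shaped like the scoop but blue or pink is not meant.

How it is judged:
By the outcome, as a careful person would: the job done as asked, in the order asked, and still so for the second after the job is handed in, with the robot touching nothing.
It also fails if it takes over 72 s, if anything falls off the work surface, if the arm or the gripper's body presses on something with over 40 N, if the wrist force passes 120 N, or if a joint passes its speed limit or range.

## Working session

There is one attempt and no reset: what is moved stays moved. The work goes in short steps, Python scripts to look and compute and a shell command to move; the robot and the scene stay as the last step left them, time stands still between calls to the robot, and variables do not carry over. Pictures are saved under pics/ and viewed, at most 10 in all, crops included, and the job is handed in when it is done.

```bash
ls; mkdir -p pics; python3 - <<'E'
from cell import env, imaging
import cv2,numpy as np
np.set_printoptions(precision=4,suppress=True)
for n in ["top","side"]:
    c=imaging.get_calibration(n);print(n,c)
    im=imaging.read_camera(n);cv2.imwrite(f"pics/{n}0.png",im[:,:,::-1])
o=env.get_obs();print(o)
E
```

```text
pics
top {'camera_matrix': array([[411.8459,   0.    , 254.3166],
       [  0.    , 411.8459, 191.9862],
       [  0.    ,   0.    ,   1.    ]]), 'position': array([ 0.3984, -0.1312,  1.2245]), 'attitude': array([  2.0486,   0.5313, -89.4334])}
side {'camera_matrix': array([[485.8518,   0.    , 254.6646],
       [  0.    , 485.8518, 189.7374],
       [  0.    ,   0.    ,   1.    ]]), 'position': array([ 0.1228, -1.2081,  0.989 ]), 'attitude': array([ 52.6987,   0.9819, -18.0929])}
{'time_s': 0.1, 'qpos': array([-70.4674,  18.4348,  -4.0152,  83.1662,   1.2957,  78.543 ,
        -3.2614]), 'joint_velocities': array([-0.0614, -0.0715,  0.0947, -0.2426,  0.0002, -0.0698, -0.0766]), 'effort': array([  0.0001, -49.2568,  -0.4055, -31.3397,  -0.0643,   0.0395,
         0.0001]), 'tool_pos': array([0.2086, 0.6151, 0.2406]), 'tool_rot': array([-179.9012,    0.0063,  161.2754]), 'force': array([-0.3996,  0.3255,  0.0929]), 'wrist_torque': array([-0.0013, -0.022 , -0.036 ]), 'grasp_force': 0.0, 'grip_width': 0.08732848275411902}
```

View pics/top0.png

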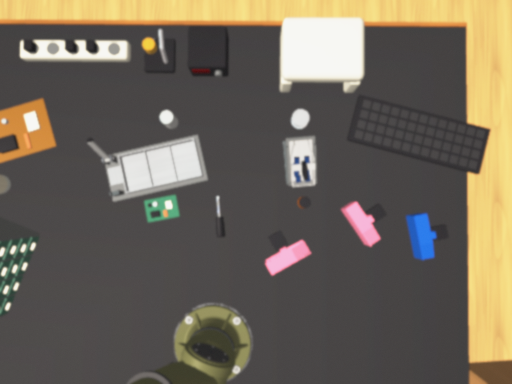

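View pics/side0.png

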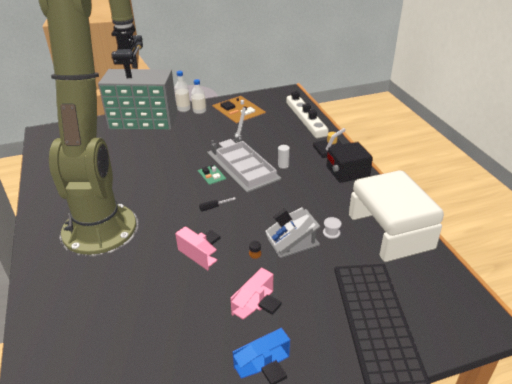

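The top view shows the rest and aluminium scoop at about (300,162), low end down towards the flux jar at (303,202). The tray is at (157,167), with the bar up at its left end at (100,150), the pcb at (162,208) and the capacitor at (168,118). The side view agrees with this. Next I'll enlarge both to measure.

```bash
cat > h.py <<'E'
from cell import env, imaging
import cv2,numpy as np
from scipy.spatial.transform import Rotation as Ro
np.set_printoptions(precision=4,suppress=True)
def ray(n,u,v,c=None):
    c=c or imaging.get_calibration(n);K=c["camera_matrix"]
    d=np.array([(u-K[0,2])/K[0,0],-(v-K[1,2])/K[1,1],-1])
    return np.array(c["position"]),Ro.from_euler("xyz",c["attitude"],degrees=True).apply(d)
def onz(n,u,v,z,c=None):
    p,d=ray(n,u,v,c);return p+d*(z-p[2])/d[2]
def proj(n,P,c=None):
    c=c or imaging.get_calibration(n);K=c["camera_matrix"]
    q=Ro.from_euler("xyz",c["attitude"],degrees=True).inv().apply(np.array(P)-c["position"])
    return K[0,0]*q[...,0]/-q[...,2]+K[0,2],K[1,1]*-q[...,1]/-q[...,2]+K[1,2]
def st():
    o=env.get_obs();print("t",round(o["time_s"],2),o["tool_pos"],o["tool_rot"],"F",o["force"],"w",round(o["grip_width"],4),round(o["grasp_force"],1));return o
E
python3 - <<'E'
import cv2,numpy as np
t=cv2.imread("pics/top0.png")
a=cv2.resize(t[125:220,80:215],None,fx=4,fy=4,interpolation=cv2.INTER_CUBIC)
b=cv2.resize(t[125:220,275:330],None,fx=4,fy=4,interpolation=cv2.INTER_CUBIC)
cv2.imwrite("pics/topc.png",np.hstack([a,b]))
s=cv2.imread("pics/side0.png")
a=cv2.resize(s[100:200,195:295],None,fx=4,fy=4,interpolation=cv2.INTER_CUBIC)
b=cv2.resize(s[180:280,245:345],None,fx=4,fy=4,interpolation=cv2.INTER_CUBIC)
cv2.imwrite("pics/sidec.png",np.hstack([a,b]))
E
```

```text
(no output)
```

View pics/topc.png

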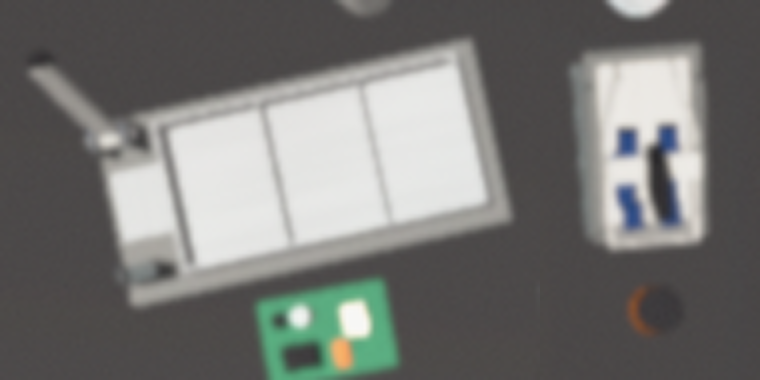

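View pics/sidec.png

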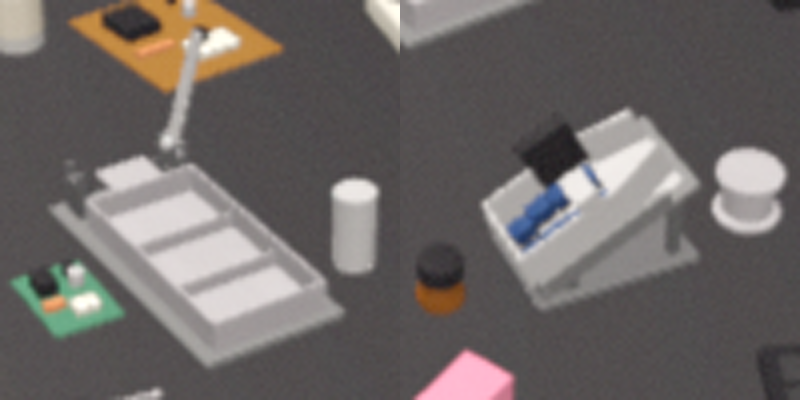

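```bash
python3 - <<'E'
from h import *
def T(u,v,z): return onz("top",80+(u+.5)/4-.5,125+(v+.5)/4-.5,z)
def R(u,v,z): return onz("top",275+(u-540+.5)/4-.5,125+(v+.5)/4-.5,z)
A,B,C=[T(*p,.008) for p in [(472,40),(512,220),(132,305)]]
print("plate",A,B,C,np.linalg.norm(A-B),np.linalg.norm(B-C),np.degrees(np.arctan2(*(A-B)[1::-1])),np.degrees(np.arctan2(*(C-B)[1::-1]))-90,"centre",(A+C)/2)
# inner floor quad & dividers
q=[T(*p,.038) for p in [(165,128),(447,60),(490,203),(190,268)]]
print("floorquad",q)
# pivot & tip of bar
print("pivot px",T(118,135,.047),"tip px z.13",T(42,60,.13))
# triangulate
def tri(tp,sp):
    p,d=ray("top",*tp);q,e=ray("side",*sp)
    M=np.stack([d,-e],1);s=np.linalg.lstsq(M,q-p,rcond=None)[0]
    a,b=p+d*s[0],q+e*s[1];return (a+b)/2,np.linalg.norm(a-b)
print("bartip",tri((80+42/4,125+58/4),(195+196/4,100+38/4)))
print("pivot",tri((80+118/4,125+135/4),(195+172/4,100+142/4)))
# fin masks
t=cv2.imread("pics/top0.png");s=cv2.imread("pics/side0.png")
def cen(im,x0,x1,y0,y1):
    m=np.zeros(im.shape[:2],np.uint8);m[y0:y1,x0:x1]=(im[y0:y1,x0:x1].max(2)<45)
    n,l,stt,c=cv2.connectedComponentsWithStats(m);k=1+np.argmax(stt[1:,4]);return c[k],stt[k]
ct,_t=cen(t,298,315,155,185);cs,_s=cen(s,270,295,205,230);print(ct,_t,cs,_s,"fin",tri(ct,cs))
# rest outline: corners at top z? rear floor of rest
for p in [(585,48),(700,45),(607,247),(705,243)]: print(p,R(*p,.085 if p[1]<100 else .06))
# mask of rest region, min rect
g=t[125:195,275:325].max(2);print(cv2.minAreaRect(np.argwhere(g>110)[:,::-1].astype(np.float32)))
E
```

```text
plate [0.6109 0.0508 0.008 ] [0.4771 0.0192 0.008 ] [0.4114 0.3001 0.008 ] 0.13747981037806556 0.2884712797066711 13.307540062294056 13.160486664688037 centre [0.5111 0.1755 0.008 ]
floorquad [array([0.5396, 0.2683, 0.038 ]), array([0.5909, 0.0643, 0.038 ]), array([0.4873, 0.0316, 0.038 ]), array([0.4382, 0.248 , 0.038 ])]
pivot px [0.5332 0.2991 0.047 ] tip px z.13 [0.5737 0.321  0.13  ]
bartip (array([0.5672, 0.3121, 0.1511]), np.float64(0.007049394762274669))
pivot (array([0.5312, 0.2935, 0.0589]), np.float64(0.0008410708257468029))
[304. 165.] [304 165   1   1   1] [283.14 218.18] [276 212  14  13 100] fin (array([ 0.5077, -0.2533,  0.1068]), np.float64(0.010771215781087293))
(585, 48) [ 0.5939 -0.2064  0.085 ]
(700, 45) [ 0.5966 -0.2862  0.085 ]
(607, 247) [ 0.4568 -0.2246  0.06  ]
(705, 243) [ 0.4603 -0.2938  0.06  ]
((24.931034088134766, 30.672412872314453), (62.45020294189453, 31.806421279907227), 85.2363510131836)
```

```bash
cat >> h.py <<'E'
def rel(x,y,z,yaw):  # rows values to reach a pose with tool down
    o=env.get_obs();R=Ro.from_euler("xyz",o["tool_rot"],degrees=True)
    d=R.inv().apply(np.array([x,y,z])-o["tool_pos"]);dy=(yaw-o["tool_rot"][2]+180)%360-180
    print("rel",d,"turn",round(-np.radians(dy),4))
E
python3 -m crank '[{"x":-0.377,"y":-0.205,"z":-0.06,"turn":1.27},{"x":-0.377,"y":-0.205,"z":-0.06,"turn":1.27},{"x":-0.377,"y":-0.205,"z":-0.06,"turn":1.27},{"x":-0.377,"y":-0.205,"z":-0.06,"turn":1.27},{"x":-0.377,"y":-0.205,"z":-0.06,"turn":1.27},{"x":-0.377,"y":-0.205,"z":-0.06,"turn":1.27},{"x":-0.377,"y":-0.205,"z":-0.06,"turn":1.27},{"x":-0.377,"y":-0.205,"z":-0.06,"turn":1.27}]'
python3 -c "
from h import *
def R(u,v,z): return onz('top',275+(u-540+.5)/4-.5,125+(v+.5)/4-.5,z)
f,r=R(655,148,.138),R(668,222,.120);print(f,r,np.degrees(np.arctan2(*(f-r)[1::-1])))
rel(.49,-.255,.32,5);st()"
```

```text
time_s: 1.1
tool_pos: [0.504, 0.2945, 0.3022]
tool_rot: [179.8, 0.1, 87.9]
force: [-0.6, 0.4, 0.0]
grip_width: 0.0869
grasp_force: 0.0
[ 0.5187 -0.2496  0.138 ] [ 0.471  -0.2606  0.12  ] 12.925051729794234
rel [-0.5496  0.0065 -0.0169] turn 1.4463
t 1.1 [0.504  0.2945 0.3022] [179.8468   0.1009  87.866 ] F [-0.6185  0.387   0.0339] w 0.0869 0.0
```

```bash
python3 -m crank '[{"x":-0.55,"y":0.007,"z":-0.02,"turn":1.446},{"x":-0.55,"y":0.007,"z":-0.02,"turn":1.446},{"x":-0.55,"y":0.007,"z":-0.02,"turn":1.446},{"x":-0.55,"y":0.007,"z":-0.02,"turn":1.446},{"x":-0.55,"y":0.007,"z":-0.02,"turn":1.446},{"x":-0.55,"y":0.007,"z":-0.02,"turn":1.446},{"x":-0.55,"y":0.007,"z":-0.02,"turn":1.446},{"x":-0.55,"y":0.007,"z":-0.02,"turn":1.446},{"x":-0.55,"y":0.007,"z":-0.02,"turn":1.446},{"x":-0.55,"y":0.007,"z":-0.02,"turn":1.446}]'
python3 - <<'E'
from h import *
c=imaging.get_calibration("wrist");print(c);im=imaging.read_camera("wrist");cv2.imwrite("pics/w1.png",im[:,:,::-1]);st();print(env.get_obs()["qpos"])
E
```

```text
time_s: 2.35
tool_pos: [0.4912, -0.2534, 0.3214]
tool_rot: [179.9, 0.1, 5.3]
force: [-0.3, 0.3, 0.3]
grip_width: 0.0869
grasp_force: 0.0
{'camera_matrix': array([[269.7358,   0.    , 259.1846],
       [  0.    , 269.7358, 195.5158],
       [  0.    ,   0.    ,   1.    ]]), 'position': array([ 0.5631, -0.2479,  0.4637]), 'attitude': array([-15.3318,  -0.1454, -84.7346])}
t 2.4 [ 0.4922 -0.2503  0.3211] [-179.9863    0.0551    5.5293] F [-0.6923  0.5984  0.1095] w 0.087 0.0
[-19.9315   5.4351  47.853   91.4125  -4.0235  85.0004 -56.3226]
```

View pics/w1.png

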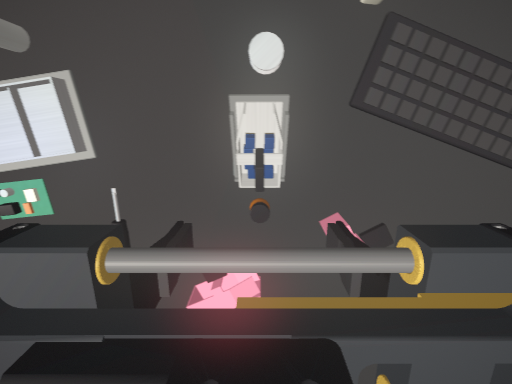

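The wrist view shows the scoop upright in the image with its mouth up. The fin runs from (260,148) to (259,191), the rest's high edge spans (229–289,96), and the blue relays lie on both sides of the fin.

```bash
python3 - <<'E'
from h import *
im=cv2.imread("pics/w1.png")
m=(im[140:200,245:275].max(2)<60).astype(np.uint8)
n,l,s,c=cv2.connectedComponentsWithStats(m);k=1+np.argmax(s[1:,4]);print(s[k],c[k]+[245,140])
ys,xs=np.where(l==k)
for y in range(ys.min(),ys.max()+1,5): x=xs[ys==y];print(y+140,x.min()+245,x.max()+245,end="; ")
W=lambda u,v,z:onz("wrist",u,v,z)
f,r=W(260,148,.138),W(259.5,191,.120);print("\nfin",f,r,np.linalg.norm(f-r),np.degrees(np.arctan2(*(f-r)[1::-1])))
a,b,d,e=W(230,96,.085),W(289,96,.085),W(235,182,.02),W(287,182,.02);print(a,b,d,e,np.linalg.norm(a-b))
E
```

```text
Traceback (most recent call last):
ValueError: attempt to get argmax of an empty sequence
```

```bash
python3 - <<'E'
from h import *
im=cv2.imread("pics/w1.png")
print(im[150:156:5,252:270].max(2)); print(im[140:200,259].max(1)); print(im[200,215:310].max(1)); 
g=im.max(2)
for y in [98,120,140,170,180]: x=np.where(g[y,222:300]>95)[0]+222;print(y,x.min(),x.max())
W=lambda u,v,z:onz("wrist",u,v,z)
f,r=W(260,148,.138),W(259.5,191,.120);print("\nfin",f,r,np.linalg.norm(f-r),np.degrees(np.arctan2(*(f-r)[1::-1])))
a,b=W(230,96,.085),W(289,96,.085);print(a,b,np.linalg.norm(a-b),(a+b)/2,np.degrees(np.arctan2(*(a-b)[1::-1]))-90)
E
```

```text
[[142 163 183 148  76  74  74  74  74  73  72  95 131 144 142 142 141 142]
 [222 219 201 146  73  73  72  72  72  72  76 127 190 217 222 222 222 222]]
[223 223 223 223 223 223 223 217 103  75  74  73  73  73  73  72  72  71
  71  72  71  71  70  69  70  69  68  74  79  74  73  72  72  72  71  71
  71  70  69  70  68  68  68  68  68  66  67  66  66  66  66  66  83  82
  82  82  81  81 107 131]
[ 78  79  79  79  80  79  79  79  78  79  78  79  79  79  79  79  79  79
  79  79  80  80  79  80  80  79  79  80  80  80  80  80  80  80  81  80
  80  95 127 146 151 153 151 148 144 139 134 129 123 116 107  92  81  81
  81  81  81  80  81  81  81  80  81  80  80  81  80  80  80  80  79  79
  80  80  80  80  80  79  79  79  79  79  79  78  78  79  79  78  78  78
  79  77  77  78  78]
98 228 289
120 229 289
140 230 287
170 233 285
180 234 284

fin [ 0.5339 -0.2488  0.138 ] [ 0.4766 -0.2538  0.12  ] 0.06032434319050846 4.958592510107868
[ 0.5929 -0.2035  0.085 ] [ 0.6003 -0.281   0.085 ] 0.07794805075226745 [ 0.5966 -0.2422  0.085 ] 5.5087960792104695
```

```bash
python3 - <<'E'
from h import *
W=lambda u,v,z:onz("wrist",u,v,z)
f,r=W(260,167,.138),W(259.5,191.5,.120);print("fin",f,r,np.linalg.norm(f-r),(f+r)/2); b=W(260,148,.098);print(b)
d=np.array([np.cos(.095),np.sin(.095)])
t=(f+r)[:2]/2; print("origin",t+.0439*d,"fin72",t+.0439*d-.0332*d)
for x in (.035,.043,.0):print(proj("wrist",np.array([.504+x,-.2512,.1])))
E
```

```text
fin [ 0.5112 -0.251   0.138 ] [ 0.4759 -0.2539  0.12  ] 0.03972110742624073 [ 0.4935 -0.2524  0.129 ]
[ 0.5302 -0.2493  0.098 ]
origin [ 0.5373 -0.2483] fin72 [ 0.5042 -0.2514]
(np.float64(262.06187563480313), np.float64(141.6195637369745))
(np.float64(262.66194260874994), np.float64(135.4676302150284))
(np.float64(259.5175985627575), np.float64(167.70369115643163))
```

```bash
python3 -c "
from h import *
rel(.504,-.2514,.112,5.3)"
```

```text
rel [0.0119 0.0023 0.209 ] turn 0.004
```

```bash
python3 -m crank '[{"x":0.012,"y":0.002,"z":0.06},{"x":0.012,"y":0.002,"z":0.12},{"x":0.012,"y":0.002,"z":0.16},{"x":0.012,"y":0.002,"z":0.16},{"x":0.012,"y":0.002,"z":0.16}]' 0.06
python3 - <<'E'
from h import *
st();st();rel(.504,-.2514,.112,5.3)
c=imaging.get_calibration("wrist");im=imaging.read_camera("wrist")
g=im.max(2)
for v in range(150,330,12):
    x=np.where(g[v,200:320]<75)[0]+200; print(v,x.min() if len(x) else None,x.max() if len(x) else None,len(x),end=" | ")
cv2.imwrite("pics/w2.png",im[:,:,::-1])
for P in [(.5112,-.251,.138),(.4759,-.2539,.12)]:print(proj("wrist",np.array(P),c))
E
```

```text
t 2.4 [ 0.4922 -0.2503  0.3211] [-179.9863    0.0551    5.5293] F [-0.6923  0.5984  0.1095] w 0.087 0.0
t 2.4 [ 0.4922 -0.2503  0.3211] [-179.9863    0.0551    5.5293] F [-0.6923  0.5984  0.1095] w 0.087 0.0
rel [0.0119 0.0023 0.209 ] turn 0.004
150 260 265 6 | 162 259 265 7 | 174 259 265 7 | 186 259 265 7 | 198 None None 0 | 210 253 271 19 | 222 256 267 12 | 234 None None 0 | 246 None None 0 | 258 None None 0 | 270 None None 0 | 282 None None 0 | 294 None None 0 | 306 None None 0 | 318 270 319 50 | (np.float64(259.97499920024757), np.float64(166.99398993529707))
(np.float64(259.52855767862906), np.float64(191.50295789186794))invalid input
```

View pics/w2.png

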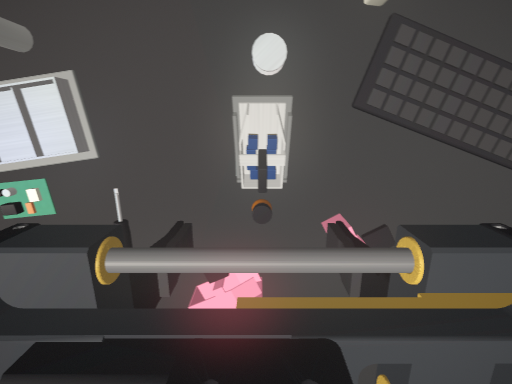

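The move was refused because every row needs all four keys. The view is the same as before with the arm now settled, and the fin is at column 262.5, rows about 149–192. I'll re-measure from this picture.

```bash
python3 - <<'E'
from h import *
im=cv2.imread("pics/w2.png");g=im.max(2).astype(int)
print(g[140:200,262]); 
for v in (152,160,175,185): print(g[v,254:272])
c=imaging.get_calibration("wrist")
f,r=onz("wrist",262.4,168,.138,c),onz("wrist",262.4,192,.12,c);print(f,r)
t=(f+r)[:2]/2;d=np.array([np.cos(.095),np.sin(.095)]);print("fin72",t+.0107*d);p=t+.0107*d
rel(p[0],p[1],.112,5.4); im2=imaging.read_camera("wrist");print(c["position"],imaging.get_calibration("wrist")["position"],np.abs(im2[:,:,::-1].astype(int)-im).mean())
E
```

```text
[221 221 221 221 222 222 222 222 222 104  74  73  73  74  73  73  71  72
  72  71  71  70  69  70  69  68  69  69  71  79  74  73  72  72  72  70
  70  70  70  69  68  69  67  67  67  66  67  67  65  65  65  65  65  81
  81  81  81  80  81 110]
[136 145 186 203 130  74  73  73  73  73  72  73  92 129 141 141 140 139]
[220 220 219 198 119  72  71  71  71  70  71  70 122 192 221 221 221 221]
[137 136 134 118  83  72  72  71  70  70  72  70  74 107 134 138 138 137]
[185 186 184 165 100  67  67  67  66  67  66  65 101 160 186 186 186 186]
[ 0.511  -0.2519  0.138 ] [ 0.4763 -0.2557  0.12  ]
fin72 [ 0.5043 -0.2528]
rel [0.0111 0.0057 0.2089] turn 0.0054
[ 0.5647 -0.2428  0.4633] [ 0.565  -0.2417  0.4633] 2.2567003038194446
```

```bash
python3 -m crank '[{"x":0.011,"y":0.003,"z":0.06,"turn":0},{"x":0.011,"y":0.003,"z":0.12,"turn":0},{"x":0.011,"y":0.003,"z":0.15,"turn":0},{"x":0.011,"y":0.003,"z":0.15,"turn":0}]' 0.06
python3 - <<'E'
from h import *
st();rel(.504,-.2523,.112,5.3)
im=imaging.read_camera("wrist");c=imaging.get_calibration("wrist")
cv2.imwrite("pics/w3.png",im[:,:,::-1])
g=im.max(2).astype(int)
print(proj("wrist",np.array([[.511,-.2515,.138],[.476,-.2548,.12]]),c))
st()
E
```

```text
time_s: 3.0
tool_pos: [0.503, -0.2482, 0.1691]
tool_rot: [-179.8, 0.3, 5.9]
force: [-0.8, 0.9, 0.2]
grip_width: 0.0615
grasp_force: 0.0
t 3.0 [ 0.503  -0.2482  0.1691] [-179.8325    0.275     5.8808] F [-0.7545  0.9128  0.2349] w 0.0615 0.0
rel [0.0009 0.0044 0.057 ] turn 0.0101
(array([261.167 , 260.5961]), array([219.823 , 253.6307]))
t 3.05 [ 0.5042 -0.2494  0.1712] [-179.9309    0.0704    5.8379] F [ 0.3227 -0.5204  1.0137] w 0.0613 0.0
```

View pics/w3.png

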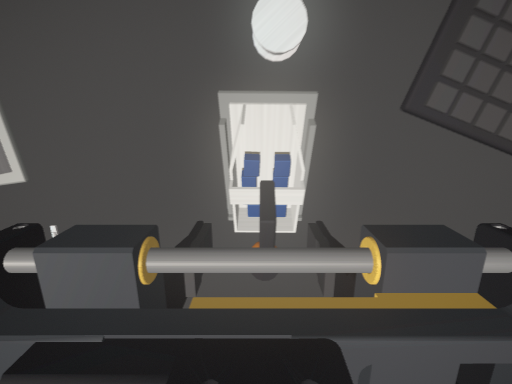

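The fin is at column 267.5, rows 181–245, against a jaw centre at about 260. It sits about 5 mm towards tool +y, so I'll correct for that and go down.

```bash
python3 -m crank '[{"x":0.001,"y":0.0055,"z":0,"turn":0.01},{"x":0.001,"y":0.0055,"z":0.03,"turn":0.01},{"x":0.001,"y":0.0055,"z":0.058,"turn":0.01},{"x":0.001,"y":0.0055,"z":0.058,"turn":0.01},{"x":0.001,"y":0.0055,"z":0.058,"turn":0.01}]'
python3 -m crank '[{"x":0,"y":0,"z":0,"turn":0},{"x":0,"y":0,"z":0,"turn":0},{"x":0,"y":0,"z":0,"turn":0},{"x":0,"y":0,"z":0,"turn":0}]' 0 40
```

```text
time_s: 3.68
tool_pos: [0.5067, -0.2576, 0.1155]
tool_rot: [179.9, -0.2, 5.1]
force: [0.2, -0.8, -0.3]
grip_width: 0.0598
grasp_force: 0.0
time_s: 4.18
tool_pos: [0.5055, -0.2568, 0.1137]
tool_rot: [-180.0, -0.0, 5.1]
force: [0.1, -0.4, -0.1]
grip_width: 0.0277
grasp_force: 0.0
```

```bash
python3 -m crank '[{"x":0,"y":0,"z":0,"turn":0},{"x":0,"y":0,"z":0,"turn":0},{"x":0,"y":0,"z":0,"turn":0}]' 0 40
python3 -m crank '[{"x":0,"y":0,"z":-0.02,"turn":0},{"x":0,"y":0,"z":-0.04,"turn":0},{"x":0,"y":0,"z":-0.06,"turn":0},{"x":0,"y":0,"z":-0.09,"turn":0},{"x":0,"y":0,"z":-0.12,"turn":0},{"x":0,"y":0,"z":-0.12,"turn":0}]'
python3 - <<'E'
from h import *
st()
for n in ("side","top"): cv2.imwrite(f"pics/{n}1.png",imaging.read_camera(n)[:,:,::-1])
s=cv2.imread("pics/side1.png");a=cv2.resize(s[120:260,230:370],None,fx=3,fy=3)
w=imaging.read_camera("wrist")[:,:,::-1];cv2.imwrite("pics/c1.png",np.hstack([a,cv2.resize(w,None,fx=.75,fy=.75)[:,:] if 0 else cv2.resize(w[100:380,140:380],(360,420))]))
E
```

```text
time_s: 4.55
tool_pos: [0.5055, -0.2561, 0.1135]
tool_rot: [-179.9, 0.0, 5.1]
force: [-0.1, 2.6, 2.0]
grip_width: 0.012
grasp_force: 40.0
time_s: 5.3
tool_pos: [0.5069, -0.2581, 0.2368]
tool_rot: [179.9, -0.3, 5.1]
force: [0.1, 0.5, -3.6]
grip_width: 0.0117
grasp_force: 40.0
t 5.3 [ 0.5069 -0.2581  0.2368] [179.8809  -0.3383   5.0697] F [ 0.0828  0.5015 -3.6414] w 0.0117 40.0
```

View pics/c1.png

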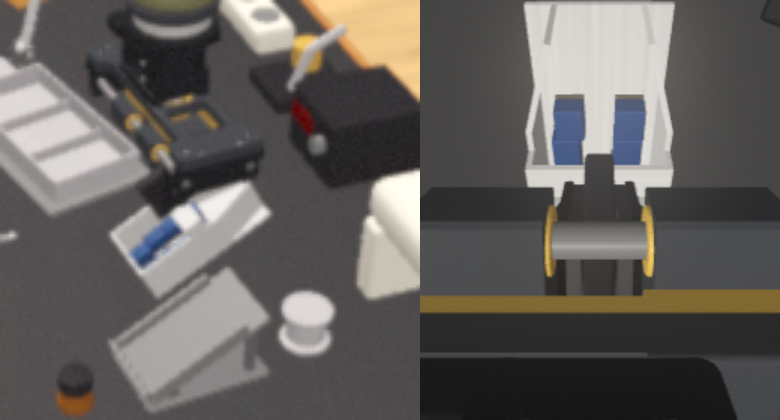

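The scoop is held cleanly, still pitched mouth up, with all the relays at the rear as the wrist crop shows (two blue columns in the trough). Next I'll level it by pressing it on free bench with a light grip.

```bash
python3 -m crank '[{"x":0.005,"y":-0.02,"z":0,"turn":0},{"x":0.01,"y":-0.05,"z":0,"turn":0},{"x":0.015,"y":-0.09,"z":0,"turn":0},{"x":0.02,"y":-0.13,"z":0.03,"turn":0},{"x":0.028,"y":-0.155,"z":0.07,"turn":0},{"x":0.028,"y":-0.165,"z":0.11,"turn":0},{"x":0.028,"y":-0.166,"z":0.13,"turn":0},{"x":0.028,"y":-0.166,"z":0.13,"turn":0}]'
python3 -m crank '[{"x":0,"y":0,"z":0.006,"turn":0},{"x":0,"y":0,"z":0.012,"turn":0},{"x":0,"y":0,"z":0.018,"turn":0},{"x":0,"y":0,"z":0.023,"turn":0},{"x":0,"y":0,"z":0.023,"turn":0}]' 0 15
python3 -c "
from h import *
st()"
```

```text
time_s: 6.45
tool_pos: [0.5167, -0.0887, 0.1013]
tool_rot: [180.0, 0.3, 5.1]
force: [0.1, -0.6, -3.0]
grip_width: 0.0118
grasp_force: 40.0
time_s: 7.08
tool_pos: [0.5285, -0.0889, 0.0874]
tool_rot: [179.9, -1.2, 5.1]
force: [7.8, 2.8, 16.7]
grip_width: 0.0117
grasp_force: 15.0
t 7.08 [ 0.5285 -0.0889  0.0874] [179.9443  -1.1953   5.1121] F [ 7.791   2.846  16.7287] w 0.0117 15.0
```

```bash
python3 -m crank '[{"x":0,"y":0,"z":0,"turn":0},{"x":0,"y":0,"z":0,"turn":0},{"x":0,"y":0,"z":0.001,"turn":0}]' 0 5
python3 - <<'E'
from h import *
st();cv2.imwrite("pics/s2.png",imaging.read_camera("side")[:,:,::-1])
E
```

```text
time_s: 7.45
tool_pos: [0.5204, -0.0893, 0.0811]
tool_rot: [180.0, -0.2, 5.1]
force: [2.8, 0.5, 3.1]
grip_width: 0.012
grasp_force: 5.0
t 7.45 [ 0.5204 -0.0893  0.0811] [179.9848  -0.242    5.0768] F [2.7851 0.4678 3.0882] w 0.012 5.0
```

```bash
python3 -m crank '[{"x":0,"y":0,"z":0.003,"turn":0},{"x":0,"y":0,"z":0.005,"turn":0},{"x":0,"y":0,"z":0.005,"turn":0}]' 0 5
python3 - <<'E'
from h import *
st();s=imaging.read_camera("side")[:,:,::-1]
w=imaging.read_camera("wrist")[:,:,::-1]
cv2.imwrite("pics/c2.png",np.hstack([cv2.resize(s[130:270,200:340],None,fx=3,fy=3),cv2.resize(w[100:380,140:380],(360,420))]))
E
```

```text
time_s: 7.88
tool_pos: [0.5171, -0.0889, 0.0734]
tool_rot: [-180.0, 0.2, 5.1]
force: [0.3, -0.4, -2.3]
grip_width: 0.0113
grasp_force: 5.0
t 7.88 [ 0.5171 -0.0889  0.0734] [-179.9843    0.1811    5.0777] F [ 0.2748 -0.4015 -2.3169] w 0.0113 5.0
```

View pics/c2.png

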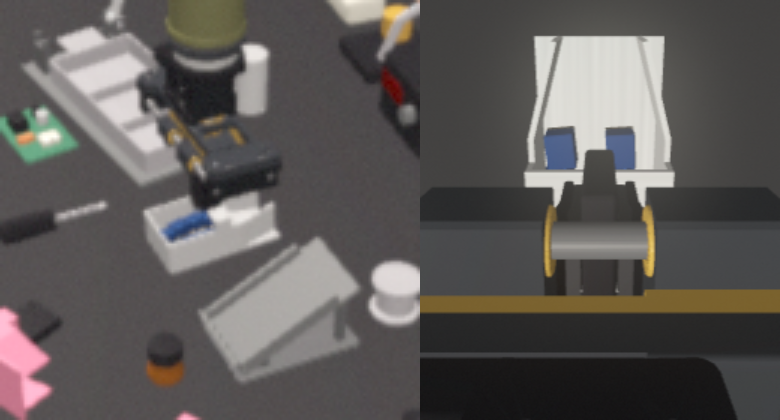

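The scoop now stands almost flat on the bench with the relays at the rear (side crop around (210,230)); its mouth edge is at wrist-image row 125. I'll press a little more, then regrip firmly.

```bash
cat >> h.py <<'E'
def mouth(im=None):
    im=imaging.read_camera("wrist") if im is None else im
    g=im.max(2).astype(int)
    col=np.median(g[60:200,230:290],axis=1); d=np.diff(col); i=int(np.argmax(d)); print("mouth row",60+i, col[i-2:i+4])
    b=((im[:,:,2].astype(int)-im[:,:,0])>35).astype(np.uint8);b[:60]=0;b[215:]=0;b[:,:150]=0;b[:,380:]=0
    n,l,s,c=cv2.connectedComponentsWithStats(b)
    print("blue in scoop",[(s[k].tolist()) for k in range(1,n) if s[k,4]>25])
E
python3 -m crank '[{"x":0,"y":0,"z":0.003,"turn":0},{"x":0,"y":0,"z":0.005,"turn":0},{"x":0,"y":0,"z":0.005,"turn":0}]' 0 5
python3 -c "
from h import *
st();mouth()"
```

```text
time_s: 8.35
tool_pos: [0.519, -0.0889, 0.0699]
tool_rot: [-180.0, -0.0, 5.1]
force: [1.4, 0.6, 2.3]
grip_width: 0.012
grasp_force: 5.0
t 8.35 [ 0.519  -0.0889  0.0699] [-179.9899   -0.0491    5.0934] F [1.3675 0.5949 2.3085] w 0.012 5.0
mouth row 128 [ 85.  85. 122. 217. 218. 218.]
blue in scoop [[223, 193, 21, 21, 385], [264, 193, 19, 21, 315]]
```

```bash
python3 -m crank '[{"x":0,"y":0,"z":0,"turn":0},{"x":0,"y":0,"z":-0.015,"turn":0},{"x":0,"y":0,"z":-0.04,"turn":0},{"x":0,"y":0,"z":-0.07,"turn":0},{"x":0.005,"y":0.01,"z":-0.1,"turn":0},{"x":0.02,"y":0.03,"z":-0.125,"turn":0},{"x":0.035,"y":0.055,"z":-0.135,"turn":0},{"x":0.055,"y":0.08,"z":-0.135,"turn":0},{"x":0.075,"y":0.11,"z":-0.135,"turn":0},{"x":0.095,"y":0.14,"z":-0.135,"turn":0},{"x":0.107,"y":0.159,"z":-0.135,"turn":0},{"x":0.112,"y":0.166,"z":-0.135,"turn":0}]' 0 40
python3 -c "
from h import *
st();mouth();rel(.645,-.2436,.155,5.1)"
```

```text
time_s: 9.9
tool_pos: [0.6439, -0.2458, 0.2038]
tool_rot: [180.0, 0.2, 5.0]
force: [0.1, 0.5, -3.6]
grip_width: 0.0115
grasp_force: 40.0
t 9.9 [ 0.6439 -0.2458  0.2038] [179.9853   0.1714   4.9725] F [ 0.1227  0.4722 -3.649 ] w 0.0115 40.0
mouth row 128 [ 66.  67.  99. 183. 185. 185.]
blue in scoop [[225, 190, 19, 24, 428], [263, 190, 20, 24, 345]]
rel [ 0.0008 -0.0022  0.0489] turn -0.0019
```

Level held. Now onto the rest's ridge with a light grip.

```bash
python3 -m crank '[{"x":0.001,"y":-0.002,"z":0.02,"turn":0},{"x":0.001,"y":-0.002,"z":0.04,"turn":0},{"x":0.001,"y":-0.002,"z":0.047,"turn":0},{"x":0.001,"y":-0.002,"z":0.047,"turn":0}]' 0 12
python3 -c "
from h import *
st();mouth()"
```

```text
time_s: 10.45
tool_pos: [0.6451, -0.2415, 0.1565]
tool_rot: [-179.9, 0.1, 5.1]
force: [-0.7, -0.1, -3.3]
grip_width: 0.0115
grasp_force: 12.0
t 10.45 [ 0.6451 -0.2415  0.1565] [-179.9478    0.0981    5.1188] F [-0.67   -0.0561 -3.2521] w 0.0115 12.0
mouth row 128 [ 65.  65.  95. 183. 184. 185.]
blue in scoop [[225, 190, 19, 24, 421], [264, 190, 19, 24, 346]]
```

```bash
python3 -m crank '[{"x":0,"y":0,"z":0.003,"turn":0},{"x":0,"y":0,"z":0.006,"turn":0},{"x":0,"y":0,"z":0.008,"turn":0},{"x":0,"y":0,"z":0.008,"turn":0}]' 0 7
python3 -c "
from h import *
st();mouth()"
```

```text
time_s: 11.0
tool_pos: [0.6456, -0.2423, 0.1494]
tool_rot: [-180.0, 0.0, 5.1]
force: [0.8, 0.2, -4.0]
grip_width: 0.012
grasp_force: 7.0
t 11.0 [ 0.6456 -0.2423  0.1494] [-179.989     0.0149    5.0879] F [ 0.8186  0.191  -4.0001] w 0.012 7.0
mouth row 128 [ 65.   65.   95.  183.  184.5 184. ]
blue in scoop [[225, 190, 19, 24, 420], [264, 190, 19, 24, 347]]
```

```bash
python3 -m crank '[{"x":0,"y":0,"z":0.003,"turn":0},{"x":0,"y":0,"z":0.006,"turn":0},{"x":0,"y":0,"z":0.008,"turn":0},{"x":0,"y":0,"z":0.008,"turn":0}]' 0 7
python3 -c "
from h import *
st();mouth()"
```

```text
time_s: 11.55
tool_pos: [0.6473, -0.2423, 0.1431]
tool_rot: [179.9, -0.2, 5.1]
force: [3.6, -0.1, 5.0]
grip_width: 0.0121
grasp_force: 7.0
t 11.55 [ 0.6473 -0.2423  0.1431] [179.9426  -0.2149   5.1301] F [ 3.605  -0.1487  4.9855] w 0.0121 7.0
mouth row 131 [ 65.   65.   66.  128.  185.  185.5]
blue in scoop [[225, 193, 20, 22, 401], [264, 193, 19, 22, 314]]
```

```bash
python3 -m crank '[{"x":0,"y":0,"z":0.002,"turn":0},{"x":0,"y":0,"z":0.004,"turn":0},{"x":0,"y":0,"z":0.005,"turn":0},{"x":0,"y":0,"z":0.005,"turn":0}]' 0 7
python3 -c "
from h import *
st();mouth()"
```

```text
time_s: 12.1
tool_pos: [0.6481, -0.2424, 0.1386]
tool_rot: [179.9, -0.3, 5.1]
force: [5.7, 0.5, 6.1]
grip_width: 0.012
grasp_force: 10.3
t 12.1 [ 0.6481 -0.2424  0.1386] [179.9157  -0.3207   5.1354] F [5.6863 0.4694 6.1294] w 0.012 10.3
mouth row 137 [ 65.  65.  66. 185. 186. 186.]
blue in scoop [[225, 197, 19, 18, 325], [263, 196, 20, 19, 246]]
```

```bash
python3 -m crank '[{"x":0,"y":0,"z":0,"turn":0},{"x":0,"y":0,"z":-0.01,"turn":0},{"x":0,"y":0,"z":-0.03,"turn":0},{"x":0,"y":0,"z":-0.05,"turn":0},{"x":0,"y":0,"z":-0.055,"turn":0}]' 0 45
python3 - <<'E'
from h import *
st();mouth()
o=env.get_obs();c=imaging.get_calibration("wrist");d=np.array([np.cos(np.radians(5.1)),np.sin(np.radians(5.1)),0]);zz=np.array([0,0,1])
for th in (27.5,0,-5,-8,-10,-13):
    t=np.radians(th);P=o["tool_pos"]+d*(.06*np.cos(t)+.067*np.sin(t))+zz*(.06*np.sin(t)-.067*np.cos(t));print(th,proj("wrist",P,c))
C=np.array([.514,.152]);y=np.radians(13.2);R=np.array([[np.cos(y),-np.sin(y)],[np.sin(y),np.cos(y)]])
for b in (-.074,0,.074):
    g=C+R@[-.068,b];print(g,end=" ");rel(*g,.14,13.2)
E
```

```text
time_s: 12.78
tool_pos: [0.6463, -0.2432, 0.1941]
tool_rot: [179.9, -0.2, 5.1]
force: [-0.3, -0.3, -3.5]
grip_width: 0.0119
grasp_force: 48.3
t 12.78 [ 0.6463 -0.2432  0.1941] [179.9211  -0.1676   5.0663] F [-0.27   -0.2571 -3.4936] w 0.0119 48.3
mouth row 137 [ 66.   66.   66.  185.  186.  185.5]
blue in scoop [[225, 196, 19, 19, 341], [263, 196, 20, 19, 254]]
27.5 (np.float64(256.6467855359782), np.float64(101.38392341107014))
0 (np.float64(257.093963825947), np.float64(138.424702342632))
-5 (np.float64(257.15257981363465), np.float64(145.95457298141994))
-8 (np.float64(257.18496184529704), np.float64(150.54357770115823))
-10 (np.float64(257.2054424146769), np.float64(153.6293135773109))
-13 (np.float64(257.23456197893375), np.float64(158.29431949359304))
[0.4647 0.0644] rel [-0.1538 -0.3223  0.0531] turn -0.1418
[0.4478 0.1365] rel [-0.1643 -0.3955  0.053 ] turn -0.1418
[0.4309 0.2085] rel [-0.1747 -0.4688  0.0529] turn -0.1418
```

```bash
python3 -m crank '[{"x":-0.002,"y":-0.005,"z":0,"turn":0},{"x":-0.009,"y":-0.018,"z":0,"turn":-0.01},{"x":-0.02,"y":-0.042,"z":0,"turn":-0.02},{"x":-0.035,"y":-0.074,"z":0,"turn":-0.04},{"x":-0.055,"y":-0.115,"z":0,"turn":-0.06},{"x":-0.077,"y":-0.161,"z":0,"turn":-0.08},{"x":-0.099,"y":-0.207,"z":0.005,"turn":-0.1},{"x":-0.119,"y":-0.248,"z":0.015,"turn":-0.12},{"x":-0.134,"y":-0.28,"z":0.025,"turn":-0.13},{"x":-0.145,"y":-0.304,"z":0.033,"turn":-0.14},{"x":-0.152,"y":-0.318,"z":0.038,"turn":-0.142},{"x":-0.154,"y":-0.322,"z":0.04,"turn":-0.142}]'
python3 - <<'E'
from h import *
st();w=imaging.read_camera("wrist");c=imaging.get_calibration("wrist");mouth(w)
cv2.imwrite("pics/w4.png",w[:,:,::-1])
g=w.max(2)
for v in (100,120,130,136,139,145,160): print(v,g[v,120:400:4])
print("bay0 floor centre px",proj("wrist",np.array([.514+.0169,.152-.072,.012]),c),"rim corners",[np.round(proj("wrist",np.array([.514,.152,.038])+Ro.from_euler("z",13.2,degrees=True).apply([x,y,0]),c)) for x,y in [(.0545,-.1115),(-.0545,-.1115),(.0545,0)]])
E
```

```text
time_s: 14.32
tool_pos: [0.4629, 0.0654, 0.1512]
tool_rot: [-180.0, 0.0, 13.3]
force: [0.3, -0.4, -3.7]
grip_width: 0.0117
grasp_force: 48.3
t 14.32 [0.4629 0.0654 0.1512] [-179.984     0.0283   13.3163] F [ 0.3331 -0.414  -3.7105] w 0.0117 48.3
mouth row 60 []
blue in scoop [[228, 192, 19, 23, 407], [266, 192, 20, 23, 369]]
100 [215 215 215 215 208 110 160 213 213 213 211 212 211 211 210 210 210 209
 209 209 210 209 209 209 196 209 209 209 209 210 210 210 210 210 210 210
 209 209 209 209 208 208 208 192 207 158 143  87  85  83  80  78  77  74
  73  72  69  70  69  67  67  67  66  66  66  66  65  66  66  65]
120 [211 211 211 211 210 152 112 209 209 209 209 209 209 209 209 209 210 210
 211 211 211 212 212 212 210 176 214 214 214 214 214 214 214 214 214 214
 213 213 212 212 211 210 210 177 209 158 122  89  87  84  83  80  78  76
  75  72  71  70  68  68  68  67  67  66  66  65  65  66  65  64]
130 [212 212 211 211 210 205 114 184 209 209 209 209 208 209 208 209 209 210
 210 211 211 211 211 212 211 164 213 213 213 214 214 214 214 214 214 214
 214 214 213 213 213 212 213 176 210 158 113 
[... 710 characters left out ...]
14 214 213 214 214 214 214 215 215 215
 215 215 215 215 216 215 214 228 224 227 131 226 224 226 225 222 228 223
 226 225 224 224 225 201 190 225 221 184 102  91  89  86  83  81  79  77
  75  74  72  71  68  69  68  68  67  67  66  65  66  66  66  65]
160 [209 209 208 208 208 208 196 114 207 207 207 208 207 208 208 209 209 208
 209 209 210 209 210 211 211 229 228 130 228 226 225 226 226 223 227 224
 226 225 224 224 225 226 197 194 225 171  94  92  89  86  83  81  79  77
  75  73  72  71  70  69  68  67  67  68  66  66  66  67  66  66]
bay0 floor centre px (np.float64(258.7807530209683), np.float64(124.26683140822264)) rim corners [array([302.,  59.]), array([297., 183.]), array([173.,  59.])]
```

View pics/w4.png

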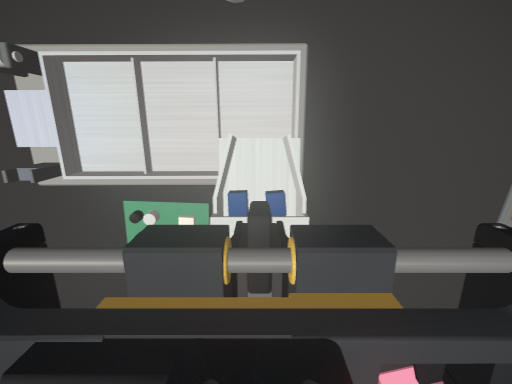

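The wrist view shows the scoop mouth edge at row 138, columns 222–298. It is centred over bay0, whose floor spans columns 219–295 and rows 62–172, and the relays are still at the rear. I'll lower it and start with a gentle shake.

```bash
cat >> h.py <<'E'
def blue():
    for n in ("wrist","top"):
        im=imaging.read_camera(n).astype(int)
        b=(((im[:,:,2]-im[:,:,0])>30)&((im[:,:,2]-im[:,:,1])>15)).astype(np.uint8)
        if n=="wrist": b[215:]=0;b[:,:30]=0
        else: b[:110]=0;b[225:]=0;b[:,:95]=0;b[:,330:]=0
        k,l,s,c=cv2.connectedComponentsWithStats(b)
        print(n,[s[i].tolist() for i in range(1,k) if s[i,4]>(20 if n=="wrist" else 4)])
E
python3 -m crank '[{"x":0,"y":0,"z":0.006,"turn":0},{"x":0,"y":0,"z":0.018,"turn":0},{"x":0,"y":0,"z":0.025,"turn":0},{"x":0,"y":0,"z":0.025,"turn":0},{"x":0.01,"y":0,"z":0.025,"turn":0},{"x":0,"y":0,"z":0.025,"turn":0},{"x":0.01,"y":0,"z":0.025,"turn":0},{"x":0,"y":0,"z":0.025,"turn":0},{"x":0.01,"y":0,"z":0.025,"turn":0},{"x":0,"y":0,"z":0.025,"turn":0}]'
python3 -c "
from h import *
st();blue()"
```

```text
time_s: 15.62
tool_pos: [0.4649, 0.065, 0.127]
tool_rot: [180.0, -0.1, 13.2]
force: [0.3, -0.5, -3.8]
grip_width: 0.0116
grasp_force: 48.3
t 15.62 [0.4649 0.065  0.127 ] [179.9542  -0.1001  13.2231] F [ 0.3477 -0.4704 -3.7634] w 0.0116 48.3
wrist [[266, 146, 22, 27, 477], [229, 149, 23, 66, 1201], [269, 173, 21, 27, 481], [270, 200, 20, 15, 281]]
top []
```

```bash
python3 -m crank '[{"x":0.01,"y":0,"z":0,"turn":0},{"x":0,"y":0,"z":0,"turn":0}]'
python3 -c "
from h import *
blue()"
```

```text
time_s: 15.98
tool_pos: [0.4652, 0.065, 0.127]
tool_rot: [179.9, -0.1, 13.2]
force: [0.5, 0.2, -3.9]
grip_width: 0.0117
grasp_force: 48.3
wrist [[263, 130, 24, 28, 490], [233, 133, 22, 27, 478], [270, 159, 25, 56, 1027], [230, 161, 21, 54, 951]]
top [[187, 161, 4, 4, 12]]
```

```bash
python3 -m crank '[{"x":0.01,"y":0,"z":0,"turn":0},{"x":0,"y":0,"z":0,"turn":0}]'
python3 -c "
from h import *
blue()"
```

```text
time_s: 16.32
tool_pos: [0.4652, 0.065, 0.1269]
tool_rot: [179.9, -0.1, 13.2]
force: [-1.7, -0.6, -2.8]
grip_width: 0.0116
grasp_force: 48.3
wrist [[236, 113, 21, 28, 504], [259, 112, 23, 30, 555], [231, 145, 22, 27, 489], [266, 144, 31, 71, 1318], [232, 173, 26, 42, 656]]
top [[181, 158, 10, 5, 33]]
```

```bash
python3 -m crank '[{"x":0,"y":0,"z":0,"turn":0},{"x":0,"y":0,"z":0,"turn":0}]'
python3 -c "
from h import *
blue()"
```

```text
time_s: 16.68
tool_pos: [0.4639, 0.0648, 0.1267]
tool_rot: [-180.0, -0.0, 13.2]
force: [-0.1, 0.8, -3.6]
grip_width: 0.012
grasp_force: 48.3
wrist [[234, 121, 17, 13, 216], [266, 121, 18, 16, 226], [231, 145, 22, 27, 486], [266, 144, 31, 71, 1303], [232, 173, 26, 42, 654]]
top [[181, 161, 4, 4, 11]]
```

Two relays dropped into bay0 and the next pair is just behind the mouth. I'll move over to bay1 gently.

```bash
python3 -m crank '[{"x":0,"y":-0.002,"z":0,"turn":0},{"x":0,"y":-0.007,"z":0,"turn":0},{"x":0,"y":-0.015,"z":0,"turn":0},{"x":0,"y":-0.026,"z":0,"turn":0},{"x":0,"y":-0.038,"z":0,"turn":0},{"x":0,"y":-0.05,"z":0,"turn":0},{"x":0,"y":-0.06,"z":0,"turn":0},{"x":0,"y":-0.068,"z":0,"turn":0},{"x":0,"y":-0.073,"z":0,"turn":0},{"x":0,"y":-0.074,"z":0,"turn":0}]'
python3 -c "
from h import *
st();blue()"
```

```text
time_s: 18.02
tool_pos: [0.4468, 0.137, 0.1265]
tool_rot: [180.0, -0.0, 13.2]
force: [-0.5, -0.3, -2.5]
grip_width: 0.0118
grasp_force: 48.3
t 18.02 [0.4468 0.137  0.1265] [179.9956  -0.0009  13.2443] F [-0.5041 -0.3149 -2.4708] w 0.0118 48.3
wrist [[316, 120, 21, 14, 274], [346, 121, 24, 15, 299], [231, 145, 22, 27, 485], [266, 144, 31, 71, 1293], [232, 173, 26, 42, 655]]
top [[180, 161, 5, 4, 16], [189, 160, 5, 3, 14], [167, 175, 4, 7, 18]]
```

Bay0 holds two and the rest didn't move. Now bay1.

```bash
python3 -m crank '[{"x":0.01,"y":0,"z":0,"turn":0},{"x":0,"y":0,"z":0,"turn":0},{"x":0,"y":0,"z":0,"turn":0}]'
python3 -c "
from h import *
blue()"
python3 -m crank '[{"x":0.01,"y":0,"z":0,"turn":0},{"x":0,"y":0,"z":0,"turn":0},{"x":0,"y":0,"z":0,"turn":0}]'
python3 -c "
from h import *
blue()"
```

```text
time_s: 18.5
tool_pos: [0.446, 0.1364, 0.1263]
tool_rot: [-180.0, 0.1, 13.2]
force: [0.2, -0.7, -3.3]
grip_width: 0.0118
grasp_force: 48.4
wrist [[316, 119, 21, 14, 278], [345, 120, 25, 15, 300], [233, 129, 23, 28, 494], [262, 129, 25, 29, 491], [270, 157, 24, 28, 474], [232, 158, 19, 25, 472], [240, 184, 20, 25, 386], [276, 186, 21, 25, 467]]
top [[180, 161, 5, 4, 16], [189, 160, 5, 3, 14], [161, 167, 4, 3, 11], [154, 168, 5, 4, 18], [167, 176, 4, 6, 17]]
time_s: 18.98
tool_pos: [0.446, 0.1366, 0.1263]
tool_rot: [-180.0, 0.1, 13.2]
force: [0.6, -1.0, -2.7]
grip_width: 0.0116
grasp_force: 48.4
wrist [[236, 114, 19, 17, 228], [268, 117, 17, 13, 210], [316, 119, 21, 14, 276], [346, 120, 24, 15, 300], [233, 143, 20, 26, 482], [267, 147, 24, 29, 483], [240, 171, 20, 25, 456], [273, 173, 24, 28, 462]]
top [[180, 161, 5, 4, 16], [189, 160, 5, 3, 14], [166, 165, 4, 2, 7], [156, 166, 5, 4, 15], [167, 176, 4, 6, 19]]
```

```bash
python3 -m crank '[{"x":0,"y":-0.002,"z":0,"turn":0},{"x":0,"y":-0.007,"z":0,"turn":0},{"x":0,"y":-0.015,"z":0,"turn":0},{"x":0,"y":-0.026,"z":0,"turn":0},{"x":0,"y":-0.038,"z":0,"turn":0},{"x":0,"y":-0.05,"z":0,"turn":0},{"x":0,"y":-0.06,"z":0,"turn":0},{"x":0,"y":-0.067,"z":0,"turn":0},{"x":0,"y":-0.071,"z":0,"turn":0},{"x":0,"y":-0.072,"z":0,"turn":0}]'
python3 -c "
from h import *
st();blue()"
python3 -m crank '[{"x":0.01,"y":0,"z":0,"turn":0},{"x":0,"y":0,"z":0,"turn":0},{"x":0.01,"y":0,"z":0,"turn":0},{"x":0,"y":0,"z":0,"turn":0},{"x":0,"y":0,"z":0,"turn":0}]'
python3 -c "
from h import *
blue()"
```

```text
time_s: 20.32
tool_pos: [0.4303, 0.2069, 0.1265]
tool_rot: [180.0, 0.0, 13.2]
force: [1.1, -0.0, -2.6]
grip_width: 0.0116
grasp_force: 48.4
t 20.32 [0.4303 0.2069 0.1265] [179.9962   0.0005  13.2275] F [ 1.08   -0.0164 -2.6359] w 0.0116 48.4
wrist [[317, 116, 21, 16, 271], [346, 120, 23, 14, 302], [394, 120, 27, 14, 346], [423, 121, 31, 16, 381], [233, 143, 20, 26, 478], [267, 147, 24, 29, 482], [240, 171, 20, 25, 454], [273, 173, 24, 28, 464]]
top [[180, 161, 5, 4, 16], [189, 160, 5, 3, 14], [165, 164, 5, 4, 16], [156, 166, 5, 4, 16], [141, 181, 4, 7, 22]]
time_s: 21.05
tool_pos: [0.4295, 0.2067, 0.1264]
tool_rot: [-180.0, 0.1, 13.2]
force: [-0.9, 0.3, -1.8]
grip_width: 0.012
grasp_force: 48.4
wrist [[242, 109, 17, 15, 229], [317, 114, 21, 17, 276], [346, 118, 23, 14, 298], [394, 119, 28, 14, 350], [423, 120, 31, 15, 378], [262, 126, 24, 29, 492], [242, 140, 19, 26, 478], [268, 152, 25, 28, 474]]
top [[180, 161, 5, 4, 16], [189, 160, 5, 3, 14], [165, 165, 5, 3, 15], [156, 166, 5, 4, 15], [133, 169, 7, 8, 34]]
```

```bash
python3 -m crank '[{"x":0.007,"y":0,"z":0,"turn":0},{"x":0,"y":0,"z":0,"turn":0},{"x":0,"y":0,"z":0,"turn":0}]'
python3 -c "
from h import *
blue()"
```

```text
time_s: 21.52
tool_pos: [0.4297, 0.2067, 0.1264]
tool_rot: [180.0, 0.1, 13.2]
force: [-0.5, 0.2, -2.0]
grip_width: 0.0117
grasp_force: 48.4
wrist [[242, 110, 17, 14, 228], [317, 115, 21, 16, 276], [269, 117, 17, 12, 194], [346, 119, 23, 14, 303], [394, 119, 27, 14, 346], [423, 120, 31, 16, 383], [242, 132, 20, 27, 479], [267, 148, 25, 28, 476]]
top [[180, 161, 5, 4, 16], [189, 160, 5, 3, 14], [165, 164, 5, 4, 16], [156, 166, 5, 4, 15], [131, 169, 7, 8, 31], [141, 170, 5, 3, 13]]
```

Each bay now has two and two are left in the scoop. On the way back I'll put one in bay1 and one in bay0.

```bash
python3 -m crank '[{"x":0,"y":0.002,"z":0,"turn":0},{"x":0,"y":0.006,"z":0,"turn":0},{"x":0,"y":0.013,"z":0,"turn":0},{"x":0,"y":0.023,"z":0,"turn":0},{"x":0,"y":0.035,"z":0,"turn":0},{"x":0,"y":0.047,"z":0,"turn":0},{"x":0,"y":0.058,"z":0,"turn":0},{"x":0,"y":0.066,"z":0,"turn":0},{"x":0,"y":0.071,"z":0,"turn":0},{"x":0,"y":0.073,"z":0,"turn":0}]'
python3 -m crank '[{"x":0.008,"y":0,"z":0,"turn":0},{"x":0,"y":0,"z":0,"turn":0},{"x":0,"y":0,"z":0,"turn":0}]'
python3 -c "
from h import *
blue()"
```

```text
time_s: 22.88
tool_pos: [0.4471, 0.1357, 0.1266]
tool_rot: [-180.0, -0.0, 13.2]
force: [0.1, 0.3, -2.8]
grip_width: 0.0118
grasp_force: 48.4
time_s: 23.25
tool_pos: [0.4462, 0.1359, 0.1263]
tool_rot: [-180.0, 0.1, 13.3]
force: [0.1, 0.1, -1.7]
grip_width: 0.0119
grasp_force: 48.4
wrist [[156, 109, 18, 15, 234], [235, 112, 49, 20, 635], [184, 117, 18, 15, 227], [316, 119, 20, 14, 273], [345, 120, 24, 15, 299], [266, 141, 24, 29, 482]]
top [[180, 161, 5, 4, 16], [189, 160, 5, 3, 15], [156, 163, 8, 7, 32], [167, 164, 3, 3, 7]]
```

```bash
python3 -m crank '[{"x":0,"y":0.002,"z":0,"turn":0},{"x":0,"y":0.006,"z":0,"turn":0},{"x":0,"y":0.013,"z":0,"turn":0},{"x":0,"y":0.023,"z":0,"turn":0},{"x":0,"y":0.035,"z":0,"turn":0},{"x":0,"y":0.047,"z":0,"turn":0},{"x":0,"y":0.058,"z":0,"turn":0},{"x":0,"y":0.066,"z":0,"turn":0},{"x":0,"y":0.071,"z":0,"turn":0},{"x":0,"y":0.073,"z":0,"turn":0}]'
python3 -m crank '[{"x":0.01,"y":0,"z":0,"turn":0},{"x":0,"y":0,"z":0,"turn":0},{"x":0.01,"y":0,"z":0,"turn":0},{"x":0,"y":0,"z":0,"turn":0},{"x":0,"y":0,"z":0,"turn":0}]'
python3 -c "
from h import *
st();blue()"
```

```text
time_s: 24.6
tool_pos: [0.4638, 0.0646, 0.1266]
tool_rot: [-180.0, -0.0, 13.2]
force: [0.2, -1.1, -3.0]
grip_width: 0.0117
grasp_force: 48.4
time_s: 25.22
tool_pos: [0.4628, 0.0646, 0.1263]
tool_rot: [-180.0, 0.1, 13.2]
force: [0.4, -0.1, -1.3]
grip_width: 0.0121
grasp_force: 48.4
t 25.23 [0.4628 0.0646 0.1263] [-179.9771    0.0635   13.2301] F [ 0.3563 -0.0527 -1.3058] w 0.0121 48.4
wrist [[69, 109, 20, 15, 253], [149, 110, 29, 20, 386], [263, 114, 20, 19, 290], [97, 117, 20, 15, 244], [183, 118, 17, 14, 158], [234, 119, 17, 14, 231]]
top [[187, 158, 5, 3, 13], [180, 161, 5, 4, 15]]
```

All eight look to be in the tray. Next I'll lift and take the scoop to above its rest, then check the tray on the way.

```bash
python3 -m crank '[{"x":0,"y":0,"z":-0.03,"turn":0},{"x":0,"y":0.01,"z":-0.075,"turn":0},{"x":-0.003,"y":0.05,"z":-0.09,"turn":0.02},{"x":-0.007,"y":0.1,"z":-0.09,"turn":0.05},{"x":-0.012,"y":0.16,"z":-0.09,"turn":0.08},{"x":-0.016,"y":0.22,"z":-0.09,"turn":0.11},{"x":-0.02,"y":0.27,"z":-0.09,"turn":0.13},{"x":-0.023,"y":0.31,"z":-0.09,"turn":0.142},{"x":-0.023,"y":0.323,"z":-0.085,"turn":0.142},{"x":-0.023,"y":0.323,"z":-0.075,"turn":0.142},{"x":-0.023,"y":0.323,"z":-0.075,"turn":0.142}]'
python3 - <<'E'
from h import *
st();mouth();blue()
s=imaging.read_camera("side").astype(int)
b=(((s[:,:,2]-s[:,:,0])>30)&((s[:,:,2]-s[:,:,1])>15)).astype(np.uint8)
k,l,st_,c=cv2.connectedComponentsWithStats(b);print("side",[st_[i].tolist() for i in range(1,k) if st_[i,4]>4])
rel(.514,-.2553,.2,5.1)
E
```

```text
time_s: 26.7
tool_pos: [0.5148, -0.2525, 0.2]
tool_rot: [-179.9, 0.1, 5.2]
force: [0.2, 0.1, -2.3]
grip_width: 0.0117
grasp_force: 48.4
t 26.7 [ 0.5148 -0.2525  0.2   ] [-179.8521    0.1297    5.2238] F [ 0.2236  0.1424 -2.2646] w 0.0117 48.4
mouth row 137 [153. 154. 154. 228. 229. 229.]
blue in scoop []
wrist []
top [[187, 158, 7, 4, 18], [180, 161, 5, 4, 16], [156, 163, 9, 7, 32], [166, 164, 4, 4, 13], [133, 169, 5, 4, 16], [141, 170, 5, 3, 14]]
side [[176, 70, 7, 7, 40], [193, 79, 7, 6, 38], [234, 151, 5, 6, 16], [246, 159, 2, 4, 6], [245, 164, 4, 3, 9], [256, 168, 4, 8, 16], [252, 170, 3, 4, 8], [232, 327, 59, 52, 1781]]
rel [-0.0018  0.0015  0.0018] turn 0.0018
```

```bash
python3 -m crank '[{"x":-0.002,"y":0.002,"z":0.03,"turn":0.002},{"x":-0.002,"y":0.002,"z":0.052,"turn":0.002},{"x":-0.002,"y":0.002,"z":0.052,"turn":0.002}]' 0 20
python3 -m crank '[{"x":0,"y":0,"z":0.004,"turn":0},{"x":0,"y":0,"z":0.008,"turn":0},{"x":0,"y":0,"z":0.012,"turn":0},{"x":0,"y":0,"z":0.012,"turn":0}]' 0 6
python3 -c "
from h import *
st();mouth()"
```

```text
time_s: 27.28
tool_pos: [0.5126, -0.2558, 0.1484]
tool_rot: [-179.9, 0.1, 5.0]
force: [0.1, 0.0, -2.5]
grip_width: 0.0117
grasp_force: 23.4
time_s: 27.78
tool_pos: [0.5125, -0.2571, 0.1378]
tool_rot: [-179.9, 0.1, 5.0]
force: [-5.0, 3.2, 3.2]
grip_width: 0.0123
grasp_force: 8.8
t 27.77 [ 0.5125 -0.2571  0.1378] [-179.9256    0.0929    4.9518] F [-5.0425  3.2369  3.1923] w 0.0123 8.8
mouth row 134 [150.  150.  150.  193.5 224.  225. ]
blue in scoop []
```

```bash
python3 -m crank '[{"x":0,"y":-0.002,"z":0.003,"turn":0},{"x":0,"y":-0.002,"z":0.006,"turn":0},{"x":0,"y":-0.002,"z":0.009,"turn":0},{"x":0,"y":-0.002,"z":0.012,"turn":0},{"x":0,"y":-0.002,"z":0.012,"turn":0}]' 0 4
python3 -c "
from h import *
st();mouth()"
```

```text
time_s: 28.45
tool_pos: [0.5103, -0.2569, 0.1256]
tool_rot: [180.0, 0.3, 4.9]
force: [-7.9, -0.6, 3.3]
grip_width: 0.0122
grasp_force: 6.7
t 28.45 [ 0.5103 -0.2569  0.1256] [179.9898   0.277    4.8567] F [-7.8515 -0.5642  3.3058] w 0.0122 6.7
mouth row 133 [149. 149. 167. 220. 221. 221.]
blue in scoop []
```

```bash
cat >> h.py <<'E'
def scoopside(s=.004,n=.070,ths=(-6,0,5,10,15,20,27.5)):
    o=env.get_obs();im=imaging.read_camera("side");cv2.imwrite("pics/last_side.png",im[:,:,::-1])
    yw=np.radians(o["tool_rot"][2]);d=np.array([np.cos(yw),np.sin(yw),0]);z=np.array([0,0,1.]);y=np.array([-d[1],d[0],0])
    def P(a,b,h,t):return o["tool_pos"]+d*((a+s)*np.cos(t)-(h-n)*np.sin(t))+z*((a+s)*np.sin(t)+(h-n)*np.cos(t))+y*b
    g=cv2.cvtColor(im,cv2.COLOR_RGB2GRAY)
    for th in ths:
        t=np.radians(th);pts=[P(-.0625,-.032,0,t),P(.0625-.043,-.032,0,t),P(.0625,-.0215,0,t),P(.0625,-.0215,.037,t),P(-.0625,-.032,.037,t)]
        print(th,[tuple(int(round(float(q))) for q in proj("side",p)) for p in pts])
    m=((im.min(2)>150)).astype(np.uint8);m[:180]=0;m[275:]=0;m[:,:240]=0;m[:,318:]=0
    cs=max(cv2.findContours(m,0,2)[0],key=cv2.contourArea);print("area",cv2.contourArea(cs),cv2.approxPolyDP(cs,2,True)[:,0].tolist())
    return g
E
python3 - <<'E'
from h import *
g=scoopside()
for v in range(200,262,3): print(v,g[v,255:330:3])
E
```

```text
-6 [(270, 244), (296, 238), (308, 233), (310, 223), (271, 234)]
0 [(272, 245), (299, 237), (310, 230), (311, 221), (272, 235)]
5 [(274, 246), (300, 236), (312, 228), (312, 219), (273, 236)]
10 [(276, 246), (302, 234), (314, 226), (313, 217), (274, 237)]
15 [(278, 246), (304, 233), (316, 224), (313, 215), (275, 238)]
20 [(281, 247), (306, 231), (317, 221), (314, 213), (277, 239)]
27.5 [(285, 246), (308, 229), (319, 218), (314, 210), (279, 239)]
area 1029.5 [[317, 227], [317, 223], [310, 215], [280, 223], [276, 217], [261, 222], [271, 245], [277, 250], [310, 228]]
200 [81 81 81 77 79 80 79 59 78 81 96 72 75 68 73 80 80 80 83 83 74 76 76 76
 76]
203 [ 81  80  78  81  79  80  81  66  53 138 104  75  80  82  79  78  79  77
 131  78  61  78  76  78  77]
206 [ 81  83  83  79  78  82  78  80  53 133 150  77 114  83  86  80  68  60
  53  52  45  77  75  74  77]
209 [ 81  81  80  81  80  80  78  68  60  50 120  76  72  63  60  50  46  41
  33  65  67  76  79  75  75]
212 [82 81 80 81 79 80 79 74 38 34 37 54 50 41 39 31 29 32 34 48 72 77 80 75
 77]
215 [ 79  81  80  79  78  81  79  92  38  36  
[... 915 characters left out ...]
]
242 [ 60  61  81  81  87 149 169 170 171 167 167 169 166 113 113 132 137 136
 135  92 126 124  77  79  78]
245 [ 61  60  77  80  81 120 163 158 168 167 168 151 109 119 133 136 135 135
 135 134 124 105  77  78  79]
248 [ 53  45  74  80  81  79  94 162 165 166 124 108 128 138 135 136 133 120
 106  85  77  78  79  79  79]
251 [ 40  56  80  83  81  83  80 128 128 113 108  96 135 134 122 103  84  79
  79  79  79  79  78  79  80]
254 [ 90  89  80  82  85  81  81  81 130 120 135 120 101  87  81  80  80  82
  80  80  78  79  78  80  78]
257 [90 87 82 82 80 82 80 80 91 96 83 79 79 78 77 80 81 80 75 79 77 80 78 78
 79]
260 [83 80 81 80 82 83 80 81 76 81 78 78 79 78 81 78 77 80 80 82 79 80 79 77
 80]
```

The side-view rim slope says the pitch is about +10°, as the geometry predicted, so it is pivoting into the seat. I'll keep lowering.

```bash
python3 -m crank '[{"x":0,"y":0,"z":0.003,"turn":0},{"x":0,"y":0,"z":0.006,"turn":0},{"x":0,"y":0,"z":0.009,"turn":0},{"x":0,"y":0,"z":0.012,"turn":0},{"x":0,"y":0,"z":0.015,"turn":0},{"x":0,"y":0,"z":0.015,"turn":0}]' 0 4
python3 - <<'E'
from h import *
st();g=scoopside()
for v in range(212,252,3): print(v,g[v,255:330:3])
E
```

```text
time_s: 29.3
tool_pos: [0.5122, -0.2568, 0.1131]
tool_rot: [-180.0, 0.1, 4.9]
force: [-10.2, 2.1, 17.9]
grip_width: 0.0117
grasp_force: 14.7
t 29.3 [ 0.5122 -0.2568  0.1131] [-179.9836    0.0699    4.9009] F [-10.1769   2.0767  17.8601] w 0.0117 14.7
-6 [(270, 247), (297, 241), (308, 236), (310, 226), (272, 237)]
0 [(273, 248), (299, 240), (311, 233), (311, 224), (273, 238)]
5 [(275, 249), (301, 239), (313, 231), (312, 222), (274, 240)]
10 [(277, 249), (303, 237), (314, 229), (313, 220), (275, 240)]
15 [(279, 250), (305, 236), (316, 227), (314, 218), (276, 241)]
20 [(281, 250), (306, 235), (317, 225), (314, 216), (277, 242)]
27.5 [(285, 249), (309, 232), (319, 221), (315, 214), (280, 242)]
area 869.5 [[317, 223], [312, 218], [283, 224], [279, 228], [273, 222], [262, 231], [277, 251], [310, 228], [317, 227]]
212 [ 81  82  82  80  77  79  80  82  89  61 117  80  86  76  67  58  53  48
  36  47  56  77  76  77  77]
215 [82 81 82 81 80 80 75 72 40 38 33 78 48 51 38 36 33 35 34 58 72 78 78 77
 79]
218 [ 81  79  79  81  81  79  73  39  38  40  35  33  35  36  29  40  35  40
 101 154  81  8
[... 491 characters left out ...]
 180 167 167 167 168 166 112
 110  92  86  76  78 208 165]
236 [ 81  81  82 102 218 246 249 249 249 244 194 169 168 168 168 153 111 115
 135  90  84  77  79  92 187]
239 [ 81  83  82  82 170 249 248 246 210 171 168 169 168 167 128 109 128 137
 136  88 118  82  78  78  79]
242 [ 59  62  82  80  85 234 229 178 169 171 169 167 165 115 109 133 138 136
 137  94 127 126  79  80  78]
245 [ 59  60  77  79  79 115 170 170 169 169 169 152 110 120 136 135 136 134
 135 135 123 107  78  79  79]
248 [ 52  40  75  82  84  80 150 170 169 167 125 109 131 136 136 136 133 119
 104  87  81  80  78  77  80]
251 [ 41  62  78  81  79  81  90 145 128 113 111  99 135 134 120 101  87  80
  78  80  79  77  78  77  78]
```

```bash
python3 -m crank '[{"x":-0.003,"y":-0.001,"z":0,"turn":0},{"x":-0.006,"y":-0.001,"z":0.002,"turn":0},{"x":-0.009,"y":-0.001,"z":0.003,"turn":0},{"x":-0.01,"y":-0.001,"z":0.003,"turn":0}]' 0 3
python3 - <<'E'
from h import *
st();g=scoopside(ths=(15,20,27.5))
for v in range(218,252,3): print(v,g[v,255:330:3])
E
```

```text
time_s: 29.85
tool_pos: [0.5067, -0.2571, 0.111]
tool_rot: [179.8, -0.5, 5.0]
force: [-0.1, -0.1, 9.9]
grip_width: 0.0122
grasp_force: 10.6
t 29.85 [ 0.5067 -0.2571  0.111 ] [179.7669  -0.4539   4.9746] F [-0.1018 -0.1104  9.8717] w 0.0122 10.6
15 [(277, 251), (303, 237), (314, 228), (312, 219), (274, 242)]
20 [(280, 251), (304, 236), (316, 226), (312, 217), (276, 243)]
27.5 [(283, 250), (307, 233), (317, 222), (313, 215), (278, 244)]
area 881.5 [[317, 223], [310, 219], [277, 229], [272, 223], [260, 231], [274, 251], [280, 250], [310, 228], [314, 229]]
218 [ 80  84  83  80  77  79  44  38  37  38  37  36  39  34  31  31  33  33
  70 149  80  78  77  80 190]
221 [ 84  82  85  82  81  79  72  39  39  39  35  49  56  35  63 145 211 165
 174 173 164  78  76 177 218]
224 [ 81  81  79  82  82 167 181  40  36  60  36  71 164 231 245 227 168 165
 174 174 174 148  76 163 218]
227 [ 82  82  81 117 181 173 170 119 145 241 245 248 247 247 228 167 167 167
 200 172 173 129  78  93 170]
230 [ 82  83 192 177 169 171 169 183 240 248 248 227 235 209 168 166 165 205
 136 113 106  79  79 203 146]
233 [ 82  80 194 172 170 173 231 249 249 249 198 169 169 168 168 167 176 116
 109  94  87  79  75 209 164]
236 [ 83  79  86 206 206 246 249 249 248 244 191 168 168 167 168 154 107 116
 136  90  83  78  79  93 188]
239 [ 79  81  81 131 247 249 249 245 211 170 169 168 169 168 128 107 128 135
 133  89 114  79  77  77  78]
242 [ 60  62  80  83 209 248 229 176 169 169 167 170 166 113 110 134 137 135
 135  93 125 124  78  76  79]
245 [ 61  57  77  82  93 189 171 171 170 169 168 152 109 119 135 134 134 135
 135 134 124 108  79  77  78]
248 [ 51  44  73  80  83 125 167 167 168 165 127 109 130 136 135 137 133 122
 106  86  81  77  77  79  79]
251 [ 39  60  79  80  81  83 162 145 129 112 110  97 135 133 120 103  83  77
  80  78  80  78  79  78  77]
```

```bash
python3 -m crank '[{"x":0,"y":0,"z":-0.003,"turn":0},{"x":0,"y":0,"z":-0.005,"turn":0},{"x":0,"y":0,"z":-0.005,"turn":0},{"x":0,"y":0,"z":-0.005,"turn":0}]' 0.03
python3 - <<'E'
from h import *
st();g=scoopside(ths=(20,27.5))
ref=cv2.cvtColor(cv2.imread("pics/side0.png"),cv2.COLOR_BGR2GRAY)
for v in range(218,252,3): print(v,g[v,255:318:3],"\n   ",ref[v,255:318:3])
E
```

```text
time_s: 30.4
tool_pos: [0.5031, -0.2549, 0.1123]
tool_rot: [-180.0, 0.0, 5.0]
force: [0.1, 0.1, 0.5]
grip_width: 0.0295
grasp_force: 0.0
t 30.4 [ 0.5031 -0.2549  0.1123] [-179.9984    0.0139    4.978 ] F [0.0727 0.0905 0.5301] w 0.0295 0.0
20 [(278, 250), (303, 235), (314, 225), (311, 217), (274, 242)]
27.5 [(282, 250), (305, 233), (316, 221), (311, 214), (276, 243)]
area 911.0 [[317, 223], [311, 217], [286, 227], [280, 226], [278, 229], [272, 223], [259, 231], [272, 251], [277, 251], [310, 228], [317, 227]]
218 [ 79  81  83  82  80  78  49  39  35  36  33  35  32  27  32  32  40  67
 147 171  82] 
    [ 83  80  82  79  81  78  73  41  41  35  41  34  81 167 180 231 238 226
 170 171  82]
221 [ 83  83  84  82  82  78  46  34  42  38  31  76  32  61 133 226 222 171
 174 175 164] 
    [ 80  82  82  80  83  80  79  75  39  37  35  71 135 229 239 237 233 170
 166 168 163]
224 [ 83  81  80  81  83 165 159  37  38  46  33  32 220 246 246 226 167 166
 174 174 174] 
    [ 82  79  82  84  81  80 138 182  83  40 156 235 207 188 237 235 174 167
 168 225 197]
227 [ 81  81  82 116 180 172 169  84 
[... 909 characters left out ...]
0 176 168 168 167 169 165 114 111 132 136 136
 135  94 128] 
    [ 60  63  81  83  80 126 197 147 185 170 170 168 164 114 110 132 137 135
 135  93 126]
245 [ 60  60  76  81 119 191 171 170 169 167 170 151 109 119 134 137 136 133
 135 134 124] 
    [ 63  56  74  80  81  80 153 174 169 169 169 149 109 116 135 134 135 133
 133 136 123]
248 [ 51  40  78  78  84 149 170 168 171 168 125 109 129 136 135 137 135 122
 105  83  79] 
    [ 57  41  73  82  78  83  93 163 170 167 126 108 130 137 135 136 134 121
 104  86  79]
251 [ 39  57  79  82  81  87 167 144 129 114 108 100 135 134 121 102  84  79
  79  81  78] 
    [ 39  55  77  81  80  81  81 126 129 111 108  98 136 133 120 103  84  81
  81  80  80]
```

The scoop's rear is about 15 mm too far back, perched on the stop (left edge at column 261 against 267 when parked). I'll regrip, lift, shift uphill and reseat.

```bash
python3 -m crank '[{"x":0,"y":0,"z":0,"turn":0},{"x":0,"y":0,"z":0,"turn":0},{"x":0,"y":0,"z":0,"turn":0},{"x":0,"y":0,"z":0,"turn":0}]' 0 25
python3 -m crank '[{"x":0.003,"y":0,"z":-0.015,"turn":0},{"x":0.012,"y":0,"z":-0.03,"turn":0},{"x":0.02,"y":0,"z":-0.03,"turn":0},{"x":0.02,"y":0,"z":-0.025,"turn":0},{"x":0.02,"y":0,"z":-0.02,"turn":0},{"x":0.02,"y":0,"z":-0.02,"turn":0}]'
python3 -m crank '[{"x":0.02,"y":0,"z":0.005,"turn":0},{"x":0.02,"y":0,"z":0.005,"turn":0}]' 0 6
```

```text
time_s: 30.95
tool_pos: [0.5029, -0.2552, 0.1125]
tool_rot: [180.0, 0.0, 5.0]
force: [-0.6, -1.0, 0.4]
grip_width: 0.012
grasp_force: 25.0
time_s: 31.7
tool_pos: [0.5221, -0.2531, 0.1314]
tool_rot: [-180.0, 0.1, 4.9]
force: [0.4, 0.4, -3.1]
grip_width: 0.0119
grasp_force: 25.0
time_s: 31.95
tool_pos: [0.5437, -0.2509, 0.1271]
tool_rot: [180.0, 0.0, 5.0]
force: [0.5, -0.3, -3.2]
grip_width: 0.0117
grasp_force: 6.0
```

```bash
python3 -m crank '[{"x":-0.01,"y":0,"z":-0.003,"turn":0},{"x":-0.018,"y":0,"z":-0.003,"turn":0},{"x":-0.018,"y":0,"z":0.004,"turn":0},{"x":-0.018,"y":0,"z":0.008,"turn":0},{"x":-0.018,"y":0,"z":0.012,"turn":0},{"x":-0.018,"y":0,"z":0.012,"turn":0}]' 0 5
python3 -c "
from h import *
st()"
```

```text
time_s: 32.7
tool_pos: [0.5249, -0.2531, 0.1151]
tool_rot: [-180.0, 0.0, 5.0]
force: [-1.3, -0.6, -2.1]
grip_width: 0.0118
grasp_force: 5.0
t 32.7 [ 0.5249 -0.2531  0.1151] [-179.9905    0.0431    4.9683] F [-1.3029 -0.6229 -2.1246] w 0.0118 5.0
```

```bash
python3 -m crank '[{"x":0,"y":0,"z":0.003,"turn":0},{"x":0,"y":0,"z":0.006,"turn":0},{"x":0,"y":0,"z":0.008,"turn":0},{"x":0,"y":0,"z":0.008,"turn":0}]' 0 4
python3 -c "
from h import *
st();g=scoopside(ths=(20,27.5))
for v in (224,230,233,239,245): print(v,g[v,255:318:3])
"
```

```text
time_s: 33.2
tool_pos: [0.5257, -0.2533, 0.1131]
tool_rot: [-179.8, -0.1, 5.0]
force: [-14.1, 7.0, 37.8]
grip_width: 0.0122
grasp_force: 22.4
t 33.2 [ 0.5257 -0.2533  0.1131] [-179.7877   -0.1028    4.9723] F [-14.0598   7.0341  37.8363] w 0.0122 22.4
20 [(285, 248), (310, 233), (321, 223), (318, 215), (282, 240)]
27.5 [(289, 247), (313, 230), (323, 219), (318, 212), (284, 241)]
area 794.5 [[317, 222], [312, 218], [283, 226], [278, 221], [269, 228], [271, 236], [268, 236], [277, 250], [280, 250], [305, 231], [317, 227]]
224 [ 81  82  81  78  81  81 105 188 171 137  72 228 233 237 238 237 203 166
 168 175 233]
230 [ 81  82  80  81  86 189 170 169 176 229 238 238 233 170 169 168 168 170
 135 114 106]
233 [ 79  82  81  79 125 164 170 199 236 239 238 236 220 169 168 168 167 114
 109  92  87]
239 [ 79  82  79  80  87 162 169 218 238 225 176 169 169 169 127 107 126 136
 136  87 120]
245 [ 61  58  76  83  83  81 151 155 171 170 170 149 108 119 135 135 135 133
 135 135 124]
```

```bash
python3 -m crank '[{"x":0,"y":0,"z":-0.005,"turn":0},{"x":-0.002,"y":0,"z":-0.005,"turn":0},{"x":-0.004,"y":0,"z":-0.004,"turn":0},{"x":-0.005,"y":0,"z":-0.004,"turn":0}]' 0 4
python3 -m crank '[{"x":0,"y":0,"z":-0.002,"turn":0},{"x":0,"y":0,"z":-0.002,"turn":0},{"x":0,"y":0,"z":-0.002,"turn":0},{"x":0,"y":0,"z":-0.002,"turn":0}]' 0.03
python3 -c "
from h import *
st();g=scoopside(ths=(20,27.5))
ref=cv2.cvtColor(cv2.imread('pics/side0.png'),cv2.COLOR_BGR2GRAY)
for v in (215,218,221,224,227,230,233,236,239,242,245,248): print(v,g[v,255:318:3],'\n   ',ref[v,255:318:3])
"
```

```text
time_s: 33.75
tool_pos: [0.5203, -0.2538, 0.1115]
tool_rot: [180.0, -0.0, 5.0]
force: [-0.6, -0.3, 0.6]
grip_width: 0.0118
grasp_force: 5.9
time_s: 34.25
tool_pos: [0.5201, -0.2534, 0.1134]
tool_rot: [-180.0, 0.0, 5.0]
force: [0.9, -0.8, -0.2]
grip_width: 0.0295
grasp_force: 0.0
t 34.25 [ 0.5201 -0.2534  0.1134] [-179.9927    0.0097    4.9798] F [ 0.9223 -0.8264 -0.2481] w 0.0295 0.0
20 [(284, 248), (308, 233), (319, 223), (316, 215), (280, 240)]
27.5 [(287, 248), (311, 231), (321, 220), (317, 212), (282, 241)]
area 783.0 [[317, 223], [312, 218], [297, 221], [289, 226], [286, 224], [282, 228], [275, 223], [266, 230], [276, 249], [280, 250], [308, 229], [317, 227]]
215 [82 80 81 82 79 83 77 72 59 38 39 38 37 41 38 29 31 30 27 31 40] 
    [ 82  81  83  81  82  78  79  67  54  37  37  42 163 167 168 167 177 225
 181  94  78]
218 [ 80  82  81  79  80  77  74  50  35  41  30  40  24  80  32  35  61 139
 150 167  82] 
    [ 83  80  82  79  81  78  73  41  41  35  41  34  81 167 180 231 238 226
 170 171  82]
221 [ 83  83  81  80  82  79  79  60  33  33  36  39  50  33 159 223 233 174
 166 1
[... 1046 characters left out ...]
0 237 237 220 175 169 170 168 130 110 129 135
 136  90 119] 
    [ 81  82  81  81  90 178 108  57 118 192 171 169 169 169 129 111 126 134
 137  87 116]
242 [ 59  62  83  81  80 126 200 235 203 171 170 168 165 114 109 134 136 134
 138  94 126] 
    [ 60  63  81  83  80 126 197 147 185 170 170 168 164 114 110 132 137 135
 135  93 126]
245 [ 60  60  76  83  84  80 151 182 170 170 168 152 109 118 135 136 135 135
 135 133 125] 
    [ 63  56  74  80  81  80 153 174 169 169 169 149 109 116 135 134 135 133
 133 136 123]
248 [ 54  40  75  83  81  80  94 163 170 168 127 108 131 136 135 135 133 120
 106  86  80] 
    [ 57  41  73  82  78  83  93 163 170 167 126 108 130 137 135 136 134 121
 104  86  79]
```

The scoop is parked exactly as found, since the side image matches the original. Now I'll lift clear and go to the far side of the bar.

```bash
python3 -m crank '[{"x":0,"y":0,"z":-0.03,"turn":0},{"x":0,"y":0,"z":-0.09,"turn":0},{"x":0,"y":0,"z":-0.15,"turn":0},{"x":0,"y":0,"z":-0.19,"turn":0}]' 0.05
python3 -m crank '[{"x":0.145,"y":-0.56,"z":0,"turn":-0.143},{"x":0.145,"y":-0.56,"z":0,"turn":-0.143},{"x":0.145,"y":-0.56,"z":0,"turn":-0.143},{"x":0.145,"y":-0.56,"z":0,"turn":-0.143},{"x":0.145,"y":-0.56,"z":0,"turn":-0.143},{"x":0.145,"y":-0.56,"z":0,"turn":-0.143},{"x":0.145,"y":-0.56,"z":0,"turn":-0.143},{"x":0.145,"y":-0.56,"z":0,"turn":-0.143},{"x":0.145,"y":-0.56,"z":0,"turn":-0.143},{"x":0.145,"y":-0.56,"z":0,"turn":-0.143},{"x":0.145,"y":-0.56,"z":0,"turn":-0.143},{"x":0.145,"y":-0.56,"z":0,"turn":-0.143}]' 0
python3 - <<'E'
from h import *
st();rel(.616,.3174,.125,13.2);blue()
g=imaging.read_camera("side");cv2.imwrite("pics/s5.png",g[:,:,::-1])
b=(((g[:,:,2].astype(int)-g[:,:,0])>30)).astype(np.uint8);b[:130]=0;b[220:]=0
k,l,s,c=cv2.connectedComponentsWithStats(b);print([s[i].tolist() for i in range(1,k) if s[i,4]>4])
E
```

```text
time_s: 34.8
tool_pos: [0.5205, -0.2541, 0.3066]
tool_rot: [180.0, -0.2, 5.0]
force: [0.1, 0.2, -0.6]
grip_width: 0.049
grasp_force: 0.0
time_s: 36.3
tool_pos: [0.6167, 0.314, 0.304]
tool_rot: [179.9, -0.0, 13.0]
force: [0.1, -0.8, 0.3]
grip_width: 0.0006
grasp_force: 0.0
t 36.3 [0.6167 0.314  0.304 ] [179.9331  -0.0195  12.9712] F [ 0.1398 -0.8292  0.31  ] w 0.0006 0.0
rel [ 0.     -0.0036  0.179 ] turn -0.004
wrist []
top [[187, 158, 7, 4, 18], [180, 161, 5, 4, 16], [156, 163, 9, 7, 32], [166, 164, 4, 4, 13], [133, 169, 5, 4, 16], [141, 170, 5, 3, 14]]
[[234, 151, 5, 6, 16], [246, 159, 2, 4, 6], [245, 164, 4, 3, 9], [256, 168, 4, 8, 17], [252, 170, 3, 3, 7]]
```

```bash
python3 -m crank '[{"x":0,"y":-0.003,"z":0.06,"turn":0},{"x":0,"y":-0.003,"z":0.12,"turn":0},{"x":0,"y":-0.003,"z":0.17,"turn":0},{"x":0,"y":-0.003,"z":0.179,"turn":0},{"x":0,"y":-0.003,"z":0.179,"turn":0}]' 0 20
python3 -m crank '[{"x":-0.015,"y":0,"z":0,"turn":0},{"x":-0.03,"y":0,"z":0,"turn":0},{"x":-0.045,"y":0,"z":0,"turn":0},{"x":-0.06,"y":0,"z":0,"turn":0},{"x":-0.075,"y":0,"z":0,"turn":0},{"x":-0.085,"y":0,"z":0,"turn":0},{"x":-0.085,"y":0,"z":0,"turn":0}]'
python3 -c "
from h import *
st()"
```

```text
time_s: 37.08
tool_pos: [0.6161, 0.3195, 0.1259]
tool_rot: [-180.0, -0.1, 13.1]
force: [0.4, -0.7, 0.4]
grip_width: 0.0005
grasp_force: 0.0
time_s: 37.95
tool_pos: [0.5333, 0.301, 0.1266]
tool_rot: [-179.9, -0.2, 13.2]
force: [0.1, -0.6, 0.0]
grip_width: 0.0005
grasp_force: 0.1
t 37.95 [0.5333 0.301  0.1266] [-179.887    -0.1566   13.1688] F [ 0.0999 -0.6178  0.0291] w 0.0005 0.1
```

```bash
cat >> h.py <<'E'
def barpx():
    # bright pixels of bar in side view region vs initial picture
    a=cv2.cvtColor(cv2.imread("pics/side0.png"),cv2.COLOR_BGR2GRAY).astype(int);b=cv2.cvtColor(imaging.read_camera("side"),cv2.COLOR_RGB2GRAY).astype(int)
    for v in range(106,146,4): print(v,a[v,228:260:2],b[v,228:260:2])
E
python3 -c "
from h import *
barpx()
P=np.array([.533,.298,.047]);e=np.array([.9736,.2284,0])
for q in (1.92,1.57,1.2,.8,.4,0): print(q,proj('side',P+.112*(-np.cos(q)*e+np.array([0,0,np.sin(q)]))),proj('top',P+.112*(-np.cos(q)*e+np.array([0,0,np.sin(q)]))))
print(proj('side',P))
"
```

```text
106 [ 54  42  39  46 141 147 148 147 115 129 156 168 149 146 136  92] [ 50  53 114 122  73  73  88  78  84  64  55  54  51  44  35  53]
110 [ 94 137 149 166 177 159 177 200 175 205 253 253 251 200 150 147] [ 80  70  68  65 128 103  40  39  35  30  30  29  33  32  65 136]
114 [147 146 148 146 146 147 150 177 169 183 164 152 150 148 146 136] [147 163 125  42  36  31  58  61  33  30  44  76 126 135 143 136]
118 [ 84 126 147 148 148 149 172 176 151 145 121 104  85  82  80  76] [ 89 125 160  50  34  29  59 138 143 143 122 106  86  78  77  76]
122 [ 80  80  78  92 123 118 181 152  80  75  80  78  79  80  78  81] [ 80  81 143 126  36  34  42  80  77  77  76  80  78  78  79  78]
126 [ 78  78  79  78  79 148 177 110  80  78  76  80  76  77  79  79] [ 79  78  96 161 112  79  80  79  77  79  77  79  78  78  80  77]
130 [ 79  81  78  78  90 176 163  81  76  79  79  79  80  79  81  79] [ 79  81  80 118 163  94  79  77  80  78  76  77  77  79  77  79]
134 [ 77  81  80 102 215 187 114  81  78  81  78  78  78  77  78  78] [ 80  80  79  98 155 166  96  79  77  78  78  76  78  78  80  83]
138 [ 91 104
[... 416 characters left out ...]
3299139396302), np.float64(110.74853084788653)) (np.float64(94.00919048098532), np.float64(153.45168905023337))
1.2 (np.float64(227.14396442082932), np.float64(115.61843206432735)) (np.float64(98.32213615826447), np.float64(168.83442715003957))
0.8 (np.float64(218.27276422302663), np.float64(124.39018738700678)) (np.float64(104.670013888114), np.float64(183.2723190549351))
0.4 (np.float64(212.71816479044853), np.float64(135.26927422210315)) (np.float64(111.48586359210904), np.float64(192.88707632778593))
0 (np.float64(211.3887163614989), np.float64(146.30881511705246)) (np.float64(117.5306580839972), np.float64(196.4027758328722))
(np.float64(238.13268229793), np.float64(137.58938115908086))
```

```bash
python3 -m crank '[{"x":-0.015,"y":0,"z":0,"turn":0},{"x":-0.03,"y":0,"z":0,"turn":0},{"x":-0.045,"y":0,"z":0,"turn":0},{"x":-0.052,"y":0,"z":0.012,"turn":0},{"x":-0.058,"y":0,"z":0.024,"turn":0},{"x":-0.063,"y":0,"z":0.036,"turn":0},{"x":-0.067,"y":0,"z":0.046,"turn":0},{"x":-0.068,"y":0,"z":0.05,"turn":0},{"x":-0.068,"y":0,"z":0.05,"turn":0}]'
python3 -m crank '[{"x":0,"y":0,"z":0.003,"turn":0},{"x":0,"y":0,"z":0.006,"turn":0},{"x":0,"y":0,"z":0.009,"turn":0},{"x":0,"y":0,"z":0.009,"turn":0}]'
```

```text
time_s: 39.12
tool_pos: [0.4663, 0.2848, 0.0742]
tool_rot: [180.0, 0.0, 13.2]
force: [-0.1, -0.3, -0.2]
grip_width: 0.0007
grasp_force: 0.0
time_s: 39.62
tool_pos: [0.467, 0.2852, 0.0689]
tool_rot: [-179.9, 0.0, 13.1]
force: [-7.6, -5.0, 25.5]
grip_width: 0.0004
grasp_force: 12.4
```

Firm contact at fingertip height 0.050 m, which is the closed bar's top. I'll back off and verify.

```bash
python3 -m crank '[{"x":0,"y":0,"z":-0.02,"turn":0},{"x":0,"y":0,"z":-0.08,"turn":0},{"x":-0.03,"y":0,"z":-0.14,"turn":0},{"x":-0.03,"y":0.05,"z":-0.2,"turn":0},{"x":-0.03,"y":0.11,"z":-0.24,"turn":0},{"x":-0.05,"y":0.17,"z":-0.26,"turn":0},{"x":-0.05,"y":0.17,"z":-0.26,"turn":0},{"x":-0.05,"y":0.17,"z":-0.26,"turn":0},{"x":-0.05,"y":0.17,"z":-0.26,"turn":0}]'
python3 - <<'E'
from h import *
o=st();w=imaging.read_camera("wrist");c=imaging.get_calibration("wrist");cv2.imwrite("pics/w9.png",w[:,:,::-1])
T=Ro.from_euler("z",13.2,degrees=True);C=np.array([.519,.152,0])
im=w.astype(int)
b=(((im[:,:,2]-im[:,:,0])>25)&((im[:,:,2]-im[:,:,1])>12)).astype(np.uint8);b[230:]=0
k,l,s,cc=cv2.connectedComponentsWithStats(b)
for i in range(1,k):
    if s[i,4]>20: print(s[i],"tray xy",T.inv().apply(onz("wrist",*cc[i],.024,c)-C)[:2])
sd=imaging.read_camera("side");cv2.imwrite("pics/s9.png",sd[:,:,::-1])
# bar line heights: brightness profile across bar in side view
g=cv2.cvtColor(sd,cv2.COLOR_RGB2GRAY)
P=C+T.apply([.05,.14,.047])
for d in (.03,.06,.085,.112): 
    u,v=proj("side",P-d*T.apply([1,0,0])); u=int(round(u));v=int(round(v)); print(d,u,v,g[v-8:v+9,u])
E
```

```text
time_s: 40.75
tool_pos: [0.4558, 0.1098, 0.3247]
tool_rot: [-180.0, 0.1, 13.3]
force: [0.3, 0.6, -0.6]
grip_width: 0.0005
grasp_force: 0.0
t 40.75 [0.4558 0.1098 0.3247] [-179.9888    0.0616   13.3066] F [ 0.3264  0.5941 -0.5899] w 0.0005 0.0
[186 118  10   8  66] tray xy [0.0009 0.0812]
[229 118  18  11 134] tray xy [-0.0019  0.0063]
[291 120  11   9  82] tray xy [-0.0031 -0.0862]
[201 122  10   8  71] tray xy [-0.0051  0.0571]
[247 122   9   8  48] tray xy [-0.006 -0.017]
[274 123  10   7  69] tray xy [-0.0063 -0.0589]
0.03 232 140 [ 80  78  78 107 191 223 199 161 174 203 215 216 212 180 156 153 152]
0.06 225 142 [ 78  79  79  98 170 221 221 198 202 214 218 217 214 197 167 155 154]
0.085 219 144 [ 80  80  80  98 168 220 218 192 141  93  85 119 164 182 167 169 184]
0.112 212 146 [ 82  86 108 100 105 106  87 100  88  80  81  80  86 104 129 155 163]
```

The bar is level along its whole length. Bay0 shows two blobs where I expect three relays, so I'll look closer with numbers only, since my ten picture views are used.

```bash
python3 -m crank '[{"x":-0.003,"y":0.046,"z":0.05,"turn":0},{"x":-0.003,"y":0.046,"z":0.11,"turn":0},{"x":-0.003,"y":0.046,"z":0.165,"turn":0},{"x":-0.003,"y":0.046,"z":0.165,"turn":0},{"x":-0.003,"y":0.046,"z":0.165,"turn":0}]'
cat > look.py <<'E'
from h import *
st();c=imaging.get_calibration("wrist");w=imaging.read_camera("wrist");im=w.astype(int)
T=Ro.from_euler("z",13.2,degrees=True);C=np.array([.519,.152,0])
b=(((im[:,:,2]-im[:,:,0])>25)&((im[:,:,2]-im[:,:,1])>12)).astype(np.uint8);b[230:]=0
k,l,s,cc=cv2.connectedComponentsWithStats(b)
for i in range(1,k):
    if s[i,4]>20:
        cs=max(cv2.findContours((l==i).astype(np.uint8),0,2)[0],key=cv2.contourArea)
        print(s[i],"tray xy",T.inv().apply(onz("wrist",*cc[i],.02,c)-C)[:2],cv2.approxPolyDP(cs,1.5,True)[:,0].tolist())
i=1+np.argmax(s[1:,0]);x,y,ww,h,_=s[i];x0=min(s[j,0] for j in range(1,k) if s[j,4]>20 and s[j,0]>220);x1=max(s[j,0]+s[j,2] for j in range(1,k) if s[j,4]>20)
for v in range(95,150): print("".join("%4d"%im[v,u,2] if b[v,u] else "   ." for u in range(x0-1,x1+2,2)))
E
python3 look.py
```

```text
time_s: 41.48
tool_pos: [0.4651, 0.0635, 0.162]
tool_rot: [180.0, -0.1, 13.2]
force: [0.0, -0.5, 0.5]
grip_width: 0.0008
grasp_force: 0.0
t 41.48 [0.4651 0.0635 0.162 ] [179.9579  -0.0958  13.2482] F [ 0.0423 -0.5264  0.5443] w 0.0008 0.0
[ 93 113  19  13 199] tray xy [0.002  0.0847] [[93, 114], [95, 125], [109, 124], [111, 119], [109, 121], [108, 116], [111, 116], [108, 116], [107, 113]]
[162 114  25  17 297] tray xy [-0.0011  0.0108] [[185, 115], [181, 114], [162, 120], [164, 129], [170, 130], [185, 126]]
[260 117  19  15 215] tray xy [-0.0028 -0.0852] [[261, 118], [261, 129], [277, 130], [278, 124], [275, 122], [275, 118]]
[117 120  17  13 186] tray xy [-0.0044  0.0611] [[117, 121], [121, 132], [133, 131], [132, 120]]
[192 121  14  12 124] tray xy [-0.0055 -0.015 ] [[195, 121], [198, 129], [192, 132], [205, 132], [205, 122]]
[236 122  15  12 175] tray xy [-0.0062 -0.0588] [[236, 122], [237, 133], [248, 133], [250, 131], [249, 122]]
   .   .   .   .   .   .   .   .   .   .   .   .   .   .   .   .   .   .   .   .   .   .   .
   .   .   .   .   .   .   .   .   .   .   .   .   .   .  
[... 4263 characters left out ...]
.   .   .   .   .   .   .   .   .   .   .   .   .
   .   .   .   .   .   .   .   .   .   .   .   .   .   .   .   .   .   .   .   .   .   .   .
   .   .   .   .   .   .   .   .   .   .   .   .   .   .   .   .   .   .   .   .   .   .   .
   .   .   .   .   .   .   .   .   .   .   .   .   .   .   .   .   .   .   .   .   .   .   .
   .   .   .   .   .   .   .   .   .   .   .   .   .   .   .   .   .   .   .   .   .   .   .
   .   .   .   .   .   .   .   .   .   .   .   .   .   .   .   .   .   .   .   .   .   .   .
   .   .   .   .   .   .   .   .   .   .   .   .   .   .   .   .   .   .   .   .   .   .   .
   .   .   .   .   .   .   .   .   .   .   .   .   .   .   .   .   .   .   .   .   .   .   .
```

All eight are accounted for: bay0 has 3 (the last one appears to sit on another), bay1 has 3 and bay2 has 2. The scoop is empty and parked, the bar is down in its catch, and the arm is clear.

```bash
python3 -c "
from cell import env
print(env.get_obs()['force']);print(env.sign_off())"
```

```text
[-0.06748684 -0.82853022 -0.02375121]
the job is handed in; nothing more can be done
None
```

I handed the job in at about 41 s with all eight relays in the tray (3 in bay0, 3 in bay1, 2 in bay2; one in bay0 seems to sit on top of another), the hold-down bar level in its catch, and the empty scoop back in its rest mouth end up.

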